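# Refill the drone battery charging rack

## Task

Switch the charger off by pulling its lever fully towards the robot, then fill every empty pocket of the orange charging rack with a spare pack of the matching length, lying right down in its pocket, and once the rack is full push the lever fully away again to switch the charger on. Handle the packs gently, with a grip of no more than about 40 N, leave the packs that are already in the rack where they are and any surplus spares lying on the bench, and do not knock the roll of tape away.

Things in the scene. Friction and masses are not known exactly. Their poses are not given: they have to be found in the camera images.
- rack: fixed orange charging rack, 270 (x) x 230 (y) x 20 mm high, origin at the centre of its underside. Six open pockets, white floors 6 mm above the bench, walls ending 20 mm above it (a seated pack stands 30 mm proud). Row nearer the robot (rack x -56 mm): three long pockets, 138 x 50 mm; farther row (x +76 mm): three short ones, 98 x 50 mm; pitch 80 mm in y, pocket length along x
- pocket_long_1 (a point): centre of the floor of a long pocket (138 x 50 mm, long side along x, 14 mm deep), number 1 counted from the rack's +y side
- pocket_long_2 (a point): centre of the floor of a long pocket (138 x 50 mm, long side along x, 14 mm deep), number 2 counted from the rack's +y side
- pocket_long_3 (a point): centre of the floor of a long pocket (138 x 50 mm, long side along x, 14 mm deep), number 3 counted from the rack's +y side
- pocket_short_1 (a point): centre of the floor of a short pocket (98 x 50 mm, long side along x, 14 mm deep), number 1 counted from the rack's +y side
- pocket_short_2 (a point): centre of the floor of a short pocket (98 x 50 mm, long side along x, 14 mm deep), number 2 counted from the rack's +y side
- pocket_short_3 (a point): centre of the floor of a short pocket (98 x 50 mm, long side along x, 14 mm deep), number 3 counted from the rack's +y side
- spare_long_1: spare: black hard-case battery pack with a yellow label band, a bar of square section 44 x 44 mm and 130 mm long, about 0.34 kg; origin at its centre (22 mm above what it lies on), x axis along its length; the two ends and the four sides are alike; loose on the bench at the start
- spare_long_2: spare: black hard-case battery pack with a yellow label band, a bar of square section 44 x 44 mm and 130 mm long, about 0.34 kg; origin at its centre (22 mm above what it lies on), x axis along its length; the two ends and the four sides are alike; loose on the bench at the start
- spare_long_3: spare: black hard-case battery pack with a yellow label band, a bar of square section 44 x 44 mm and 130 mm long, about 0.34 kg; origin at its centre (22 mm above what it lies on), x axis along its length; the two ends and the four sides are alike; loose on the bench at the start
- spare_short_1: spare: black hard-case battery pack with a yellow label band, a bar of square section 44 x 44 mm and 90 mm long, about 0.24 kg; origin at its centre (22 mm above what it lies on), x axis along its length; the two ends and the four sides are alike; loose on the bench at the start
- spare_short_2: spare: black hard-case battery pack with a yellow label band, a bar of square section 44 x 44 mm and 90 mm long, about 0.24 kg; origin at its centre (22 mm above what it lies on), x axis along its length; the two ends and the four sides are alike; loose on the bench at the start
- spare_short_3: spare: black hard-case battery pack with a yellow label band, a bar of square section 44 x 44 mm and 90 mm long, about 0.24 kg; origin at its centre (22 mm above what it lies on), x axis along its length; the two ends and the four sides are alike; loose on the bench at the start
- fitted_long_1: pack already in the rack: black hard-case battery pack with a yellow label band, a bar of square section 44 x 44 mm and 130 mm long; origin at its centre (22 mm above what it lies on), x axis along its length; the two ends and the four sides are alike; if present it sits in pocket_long_1 from the start, otherwise it is absent (None) and that pocket is empty
- fitted_long_2: pack already in the rack: black hard-case battery pack with a yellow label band, a bar of square section 44 x 44 mm and 130 mm long; origin at its centre (22 mm above what it lies on), x axis along its length; the two ends and the four sides are alike; if present it sits in pocket_long_2 from the start, otherwise it is absent (None) and that pocket is empty
- fitted_long_3: pack already in the rack: black hard-case battery pack with a yellow label band, a bar of square section 44 x 44 mm and 130 mm long; origin at its centre (22 mm above what it lies on), x axis along its length; the two ends and the four sides are alike; if present it sits in pocket_long_3 from the start, otherwise it is absent (None) and that pocket is empty
- fitted_short_1: pack already in the rack: black hard-case battery pack with a yellow label band, a bar of square section 44 x 44 mm and 90 mm long; origin at its centre (22 mm above what it lies on), x axis along its length; the two ends and the four sides are alike; if present it sits in pocket_short_1 from the start, otherwise it is absent (None) and that pocket is empty
- fitted_short_2: pack already in the rack: black hard-case battery pack with a yellow label band, a bar of square section 44 x 44 mm and 90 mm long; origin at its centre (22 mm above what it lies on), x axis along its length; the two ends and the four sides are alike; if present it sits in pocket_short_2 from the start, otherwise it is absent (None) and that pocket is empty
- fitted_short_3: pack already in the rack: black hard-case battery pack with a yellow label band, a bar of square section 44 x 44 mm and 90 mm long; origin at its centre (22 mm above what it lies on), x axis along its length; the two ends and the four sides are alike; if present it sits in pocket_short_3 from the start, otherwise it is absent (None) and that pocket is empty
- charger: fixed grey charger box, 170 (x) x 75 (y) x 45 mm high, its mains lever on top; origin at the centre of its underside
- power (a joint): toggle lever on the charger: 10 mm steel rod with a red ball of 26 mm, hinge 67 mm above the bench over the charger's origin, 80 mm from hinge to ball centre; swings in the charger's x-z plane. 0 = off, leaning 0.5 rad from upright towards the robot (charger -x); 1.0 rad = on, leaning 0.5 rad away (+x). Stays where left; under 2 N at the ball moves it. It starts on
- power_tip (a point): centre of the lever's red ball, 26 mm in diameter, about 137 mm above the bench at either end of its swing, 147 mm when upright
- tape: roll of blue tape lying flat beside the spares, 68 mm across, 24 mm high; origin at the centre of its underside
There are look-alikes about, which are no part of the job. What is shaped like the charger but yellow is not meant.

How it is judged:
On the way, in this order (a step that is already met when the one before it is completed fails the run):
1. the charger is switched off: lever leaning towards the robot (value of joint power below 0.2 rad), for 0.2 s.
2. with the charger off, every pocket of the rack holds a pack of its own length (((horizontal distance between fitted_long_1 and pocket_long_1 below 0.012 m and z of fitted_long_1 in the frame of rack below 0.032 m and angle between the x axis of fitted_long_1 and the x axis of rack, either way round below 0.15 rad) or (horizontal distance between spare_long_1 and pocket_long_1 below 0.012 m and z of spare_long_1 in the frame of rack below 0.032 m and angle between the x axis of spare_long_1 and the x axis of rack, either way round below 0.15 rad) or (horizontal distance between spare_long_2 and pocket_long_1 below 0.012 m and z of spare_long_2 in the frame of rack below 0.032 m and angle between the x axis of spare_long_2 and the x axis of rack, either way round below 0.15 rad) or (horizontal distance between spare_long_3 and pocket_long_1 below 0.012 m and z of spare_long_3 in the frame of rack below 0.032 m and angle between the x axis of spare_long_3 and the x axis of rack, either way round below 0.15 rad)) and ((horizontal distance between fitted_long_2 and pocket_long_2 below 0.012 m and z of fitted_long_2 in the frame of rack below 0.032 m and angle between the x axis of fitted_long_2 and the x axis of rack, either way round below 0.15 rad) or (horizontal distance between spare_long_1 and pocket_long_2 below 0.012 m and z of spare_long_1 in the frame of rack below 0.032 m and angle between the x axis of spare_long_1 and the x axis of rack, either way round below 0.15 rad) or (horizontal distance between spare_long_2 and pocket_long_2 below 0.012 m and z of spare_long_2 in the frame of rack below 0.032 m and angle between the x axis of spare_long_2 and the x axis of rack, either way round below 0.15 rad) or (horizontal distance between spare_long_3 and pocket_long_2 below 0.012 m and z of spare_long_3 in the frame of rack below 0.032 m and angle between the x axis of spare_long_3 and the x axis of rack, either way round below 0.15 rad)) and ((horizontal distance between fitted_long_3 and pocket_long_3 below 0.012 m and z of fitted_long_3 in the frame of rack below 0.032 m and angle between the x axis of fitted_long_3 and the x axis of rack, either way round below 0.15 rad) or (horizontal distance between spare_long_1 and pocket_long_3 below 0.012 m and z of spare_long_1 in the frame of rack below 0.032 m and angle between the x axis of spare_long_1 and the x axis of rack, either way round below 0.15 rad) or (horizontal distance between spare_long_2 and pocket_long_3 below 0.012 m and z of spare_long_2 in the frame of rack below 0.032 m and angle between the x axis of spare_long_2 and the x axis of rack, either way round below 0.15 rad) or (horizontal distance between spare_long_3 and pocket_long_3 below 0.012 m and z of spare_long_3 in the frame of rack below 0.032 m and angle between the x axis of spare_long_3 and the x axis of rack, either way round below 0.15 rad)) and ((horizontal distance between fitted_short_1 and pocket_short_1 below 0.012 m and z of fitted_short_1 in the frame of rack below 0.032 m and angle between the x axis of fitted_short_1 and the x axis of rack, either way round below 0.15 rad) or (horizontal distance between spare_short_1 and pocket_short_1 below 0.012 m and z of spare_short_1 in the frame of rack below 0.032 m and angle between the x axis of spare_short_1 and the x axis of rack, either way round below 0.15 rad) or (horizontal distance between spare_short_2 and pocket_short_1 below 0.012 m and z of spare_short_2 in the frame of rack below 0.032 m and angle between the x axis of spare_short_2 and the x axis of rack, either way round below 0.15 rad) or (horizontal distance between spare_short_3 and pocket_short_1 below 0.012 m and z of spare_short_3 in the frame of rack below 0.032 m and angle between the x axis of spare_short_3 and the x axis of rack, either way round below 0.15 rad)) and ((horizontal distance between fitted_short_2 and pocket_short_2 below 0.012 m and z of fitted_short_2 in the frame of rack below 0.032 m and angle between the x axis of fitted_short_2 and the x axis of rack, either way round below 0.15 rad) or (horizontal distance between spare_short_1 and pocket_short_2 below 0.012 m and z of spare_short_1 in the frame of rack below 0.032 m and angle between the x axis of spare_short_1 and the x axis of rack, either way round below 0.15 rad) or (horizontal distance between spare_short_2 and pocket_short_2 below 0.012 m and z of spare_short_2 in the frame of rack below 0.032 m and angle between the x axis of spare_short_2 and the x axis of rack, either way round below 0.15 rad) or (horizontal distance between spare_short_3 and pocket_short_2 below 0.012 m and z of spare_short_3 in the frame of rack below 0.032 m and angle between the x axis of spare_short_3 and the x axis of rack, either way round below 0.15 rad)) and ((horizontal distance between fitted_short_3 and pocket_short_3 below 0.012 m and z of fitted_short_3 in the frame of rack below 0.032 m and angle between the x axis of fitted_short_3 and the x axis of rack, either way round below 0.15 rad) or (horizontal distance between spare_short_1 and pocket_short_3 below 0.012 m and z of spare_short_1 in the frame of rack below 0.032 m and angle between the x axis of spare_short_1 and the x axis of rack, either way round below 0.15 rad) or (horizontal distance between spare_short_2 and pocket_short_3 below 0.012 m and z of spare_short_2 in the frame of rack below 0.032 m and angle between the x axis of spare_short_2 and the x axis of rack, either way round below 0.15 rad) or (horizontal distance between spare_short_3 and pocket_short_3 below 0.012 m and z of spare_short_3 in the frame of rack below 0.032 m and angle between the x axis of spare_short_3 and the x axis of rack, either way round below 0.15 rad)) and value of joint power below 0.3 rad), for 0.3 s.
3. the charger is switched on again: lever leaning away from the robot (value of joint power above 0.8 rad), for 0.2 s.
At the end, for the whole second after the job is handed in: Every pocket holds a pack of its own length (centre within 12 mm of the pocket's in plan and under 32 mm above the bench, within 0.15 rad of in line); packs fitted at the start still in their own pockets; surplus spares flat on the bench (centre under 36 mm); all at rest; lever above 0.8 rad (((horizontal distance between fitted_long_1 and pocket_long_1 below 0.012 m and z of fitted_long_1 in the frame of rack below 0.032 m and angle between the x axis of fitted_long_1 and the x axis of rack, either way round below 0.15 rad) or (horizontal distance between spare_long_1 and pocket_long_1 below 0.012 m and z of spare_long_1 in the frame of rack below 0.032 m and angle between the x axis of spare_long_1 and the x axis of rack, either way round below 0.15 rad) or (horizontal distance between spare_long_2 and pocket_long_1 below 0.012 m and z of spare_long_2 in the frame of rack below 0.032 m and angle between the x axis of spare_long_2 and the x axis of rack, either way round below 0.15 rad) or (horizontal distance between spare_long_3 and pocket_long_1 below 0.012 m and z of spare_long_3 in the frame of rack below 0.032 m and angle between the x axis of spare_long_3 and the x axis of rack, either way round below 0.15 rad)) and ((horizontal distance between fitted_long_2 and pocket_long_2 below 0.012 m and z of fitted_long_2 in the frame of rack below 0.032 m and angle between the x axis of fitted_long_2 and the x axis of rack, either way round below 0.15 rad) or (horizontal distance between spare_long_1 and pocket_long_2 below 0.012 m and z of spare_long_1 in the frame of rack below 0.032 m and angle between the x axis of spare_long_1 and the x axis of rack, either way round below 0.15 rad) or (horizontal distance between spare_long_2 and pocket_long_2 below 0.012 m and z of spare_long_2 in the frame of rack below 0.032 m and angle between the x axis of spare_long_2 and the x axis of rack, either way round below 0.15 rad) or (horizontal distance between spare_long_3 and pocket_long_2 below 0.012 m and z of spare_long_3 in the frame of rack below 0.032 m and angle between the x axis of spare_long_3 and the x axis of rack, either way round below 0.15 rad)) and ((horizontal distance between fitted_long_3 and pocket_long_3 below 0.012 m and z of fitted_long_3 in the frame of rack below 0.032 m and angle between the x axis of fitted_long_3 and the x axis of rack, either way round below 0.15 rad) or (horizontal distance between spare_long_1 and pocket_long_3 below 0.012 m and z of spare_long_1 in the frame of rack below 0.032 m and angle between the x axis of spare_long_1 and the x axis of rack, either way round below 0.15 rad) or (horizontal distance between spare_long_2 and pocket_long_3 below 0.012 m and z of spare_long_2 in the frame of rack below 0.032 m and angle between the x axis of spare_long_2 and the x axis of rack, either way round below 0.15 rad) or (horizontal distance between spare_long_3 and pocket_long_3 below 0.012 m and z of spare_long_3 in the frame of rack below 0.032 m and angle between the x axis of spare_long_3 and the x axis of rack, either way round below 0.15 rad)) and ((horizontal distance between fitted_short_1 and pocket_short_1 below 0.012 m and z of fitted_short_1 in the frame of rack below 0.032 m and angle between the x axis of fitted_short_1 and the x axis of rack, either way round below 0.15 rad) or (horizontal distance between spare_short_1 and pocket_short_1 below 0.012 m and z of spare_short_1 in the frame of rack below 0.032 m and angle between the x axis of spare_short_1 and the x axis of rack, either way round below 0.15 rad) or (horizontal distance between spare_short_2 and pocket_short_1 below 0.012 m and z of spare_short_2 in the frame of rack below 0.032 m and angle between the x axis of spare_short_2 and the x axis of rack, either way round below 0.15 rad) or (horizontal distance between spare_short_3 and pocket_short_1 below 0.012 m and z of spare_short_3 in the frame of rack below 0.032 m and angle between the x axis of spare_short_3 and the x axis of rack, either way round below 0.15 rad)) and ((horizontal distance between fitted_short_2 and pocket_short_2 below 0.012 m and z of fitted_short_2 in the frame of rack below 0.032 m and angle between the x axis of fitted_short_2 and the x axis of rack, either way round below 0.15 rad) or (horizontal distance between spare_short_1 and pocket_short_2 below 0.012 m and z of spare_short_1 in the frame of rack below 0.032 m and angle between the x axis of spare_short_1 and the x axis of rack, either way round below 0.15 rad) or (horizontal distance between spare_short_2 and pocket_short_2 below 0.012 m and z of spare_short_2 in the frame of rack below 0.032 m and angle between the x axis of spare_short_2 and the x axis of rack, either way round below 0.15 rad) or (horizontal distance between spare_short_3 and pocket_short_2 below 0.012 m and z of spare_short_3 in the frame of rack below 0.032 m and angle between the x axis of spare_short_3 and the x axis of rack, either way round below 0.15 rad)) and ((horizontal distance between fitted_short_3 and pocket_short_3 below 0.012 m and z of fitted_short_3 in the frame of rack below 0.032 m and angle between the x axis of fitted_short_3 and the x axis of rack, either way round below 0.15 rad) or (horizontal distance between spare_short_1 and pocket_short_3 below 0.012 m and z of spare_short_1 in the frame of rack below 0.032 m and angle between the x axis of spare_short_1 and the x axis of rack, either way round below 0.15 rad) or (horizontal distance between spare_short_2 and pocket_short_3 below 0.012 m and z of spare_short_2 in the frame of rack below 0.032 m and angle between the x axis of spare_short_2 and the x axis of rack, either way round below 0.15 rad) or (horizontal distance between spare_short_3 and pocket_short_3 below 0.012 m and z of spare_short_3 in the frame of rack below 0.032 m and angle between the x axis of spare_short_3 and the x axis of rack, either way round below 0.15 rad)) and horizontal distance between fitted_long_1 and pocket_long_1 below 0.012 m and z of each of fitted_long_1, fitted_long_2, fitted_long_3, fitted_short_1, fitted_short_2, fitted_short_3 in the frame of rack below 0.032 m and angle between the x axis of each of fitted_long_1, fitted_long_2, fitted_long_3, fitted_short_1, fitted_short_2, fitted_short_3 and the x axis of rack, either way round below 0.15 rad and horizontal distance between fitted_long_2 and pocket_long_2 below 0.012 m and horizontal distance between fitted_long_3 and pocket_long_3 below 0.012 m and horizontal distance between fitted_short_1 and pocket_short_1 below 0.012 m and horizontal distance between fitted_short_2 and pocket_short_2 below 0.012 m and horizontal distance between fitted_short_3 and pocket_short_3 below 0.012 m and height (world z) of each of spare_long_1, spare_long_2, spare_long_3, spare_short_1, spare_short_2, spare_short_3 below 0.036 m and linear speed of each of spare_long_1, spare_long_2, spare_long_3, spare_short_1, spare_short_2, spare_short_3 below 0.02 m/s and value of joint power above 0.8 rad); the robot touches nothing.
It fails at once if the fingers bear on a pack with more than 100 N in all (50 N from each side) (contact force between the fingers and spare_long_1 above 100 N or contact force between the fingers and spare_long_2 above 100 N or contact force between the fingers and spare_long_3 above 100 N or contact force between the fingers and spare_short_1 above 100 N or contact force between the fingers and spare_short_2 above 100 N or contact force between the fingers and spare_short_3 above 100 N or contact force between the fingers and fitted_long_1 above 100 N or contact force between the fingers and fitted_long_2 above 100 N or contact force between the fingers and fitted_long_3 above 100 N or contact force between the fingers and fitted_short_1 above 100 N or contact force between the fingers and fitted_short_2 above 100 N or contact force between the fingers and fitted_short_3 above 100 N).
It fails at once if a pack that was already in the rack is lifted out (z of any of fitted_long_1, fitted_long_2, fitted_long_3, fitted_short_1, fitted_short_2, fitted_short_3 in the frame of rack above 0.055 m).
It fails at once if the roll of tape is knocked more than 70 mm away (distance of tape from where it was at the start of the episode above 0.07 m).
Of fitted_long_1, fitted_long_2, fitted_long_3, fitted_short_1, fitted_short_2, fitted_short_3 only 1 to 2 are there at a start; the rules pass over those that are not, and their reading is None.
At some moment in a run one of spare_long_1, spare_long_2, spare_long_3, spare_short_1, spare_short_2, spare_short_3 may be knocked a few centimetres aside while the robot is not near it.
Once in a run the grip may slacken for a moment while it holds something.
It also fails if it takes over 208 s, if anything falls off the work surface, if the arm or the gripper's body presses on something with over 40 N, if the wrist force passes 120 N, or if a joint passes its speed limit or range.

## Robot

A 6-joint arm with a two-finger parallel gripper is mounted at the origin on the work surface. World frame = base frame: x ahead of the robot, y to its left, z up, the work surface at z = 0. Lengths are in m, angles in rad, forces in N, time in s.
With the tool pointing down it reaches from about 0.425 to 0.95 m from the base axis. Payload 3.5 kg.
Tool frame: the origin (TCP) lies midway between the tips of the shut fingers; the grasp point (between the pads) lies 19 mm behind it; z points along the fingers, y is the line along which they close (so a half turn about z gives the same grasp; the last joint's range is limited). The gripper opens to 85 mm and grips with 20 to 120 N. Pads are 22 mm wide; open, the fingers measure 114 mm over their backs; the gripper's body (76 mm by 85 mm) begins 54 mm behind the grasp point. The pads swing forward as they close: fully open they stand 13 mm farther back than shut.
Start: joints at [1.027, 0.286, 1.577, -0, 1.279, -0.15], TCP at [0.259, 0.623, 0.231] pointing down, gripper open.
Joint ranges: [-2.77, 2.77], [-0.9, 2.22], [0.21, 2.48], [-1.53, 4.67], [0.24, 2.81], [-2.84, 2.84]. Speed limits (rad/s): [2.79, 2.79, 3.14, 3.14, 3.14, 3.14].

## Interface

Orientations are given as a unit quaternion [x, y, z, w].
In Python, from plant import ctrl gives the robot as it stands.
- The arm moves only by the tool move_arm, never from a script. Its argument "plan" is a list of rows, each an object of numbers: "x", "y", "z": the shift along the tool's x, y, z in m; "yaw": the turn about the tool's z in rad; "fingers": the closure, from 0 (fully open) to 1 (shut). In form: [{"x": .., "y": .., "z": .., "yaw": .., "fingers": ..}, ...]. A call has 1 to 5 rows; each row is the pose to reach, as a shift and turn from the pose commanded when the call began, along the tool's axes at that moment; what a row does not reach only later rows make up. A row lasts 1/10 s, in which the tool goes at most 50 mm and 8.59 degrees, less where a joint would pass 70% of its speed; a pose out of reach is approached as far as the arm can. A call with a gripper value outside its range is refused whole. The fingers move at their own pace and stop on an object; "force" is the grip in N (left out, the last holds). Time passes only in rows, so rows that repeat a pose let the fingers close. It gives the time, the measured TCP pose, the force, the opening and the grip force at its end, in the units of the state.
- ctrl.get_state(): the state, without advancing time (a new reading comes with each control period).
- ctrl.read_camera(name): name is "scene" or "top"; returns the picture (384x512x3 uint8, red, green, blue); there is no depth.
- ctrl.camera_model(name): a dict with "intrinsics" (3x3 intrinsics, pixels), "cam_to_world" (4x4, takes a point from camera to world coordinates). Camera axes: x right, y up, looking along -z (the intrinsics and any distortion apply to the point x, -y, -z); pixel columns grow to the right and rows downward; lengths in m; the calibration is good to about 2 mm. A picture is of the moment at which its call begins. camera_model takes no time and is no camera call.
- ctrl.sign_off(): hands the job in; it is judged then, once.
The state is a dict: "time": time; "qpos": joint angles; "dq": joint speeds; "joint_efforts": joint torques, N m; "eef_pos": TCP position; "tcp_rot": TCP orientation; "contact_force": force on the tool from outside, world axes, zero at the start; "wrist_torque": the same for the moment, N m; "opening": opening from 0.0 (shut) to 1.0 (fully open); "finger_force": force on a finger pad.
Only numpy, scipy, OpenCV 4.12 (cv2) and the standard library are available. Lean on these libraries where they do the work, as an engineer would, in place of code of your own. Each camera call takes 0.05 s, during which the arm holds its last target. There are 200 camera calls.

## Working session

There is one attempt and no reset: what is moved stays moved. The work goes in short steps, Python scripts to look and compute and a tool call to move; the robot and the scene stay as the last step left them, time stands still between calls to the robot, and variables do not carry over. Pictures are saved under pics/ and viewed, at most 14 in all, crops included, and the job is handed in when it is done.

Besides the shell and the picture viewer there is one more tool, called after ">>>" as name([rows], argument=value, ...), one row to a line, values as JSON. move_arm: Moves the arm, as the interface text tells. Its arguments: {"type":"object","properties":{"plan":{"type":"array"},"force":{"type":"number"}},"required":["plan"]}

```bash
ls; mkdir -p pics; python3 - <<'E'
from plant import ctrl
import cv2,numpy as np
s=ctrl.get_state();print(s)
for n in("top","scene"):
    im=ctrl.read_camera(n);cv2.imwrite(f"pics/{n}0.png",im[:,:,::-1]);m=ctrl.camera_model(n);print(n,np.round(m["intrinsics"],2).tolist(),np.round(m["cam_to_world"],4).tolist(),m.keys())
E
```

```text
pics
{'time': 0.0, 'qpos': array([ 1.02701107e+00,  2.87216817e-01,  1.57818014e+00,  1.40626884e-05,
        1.27858493e+00, -1.50013359e-01]), 'dq': array([-0.00093147,  0.00025715,  0.00083895,  0.00123393, -0.001646  ,
        0.00110245]), 'joint_efforts': array([-8.98299477e-04, -4.05964887e+01, -2.92627466e+01, -2.06108748e-04,
        5.76778097e-03,  3.74026058e-06]), 'eef_pos': array([0.25861555, 0.62278388, 0.22991137]), 'tcp_rot': array([ 1.95618250e-01,  9.80679394e-01, -1.12116266e-03, -4.12478367e-04]), 'contact_force': array([-0.87622813, -0.28536661, -0.40750728]), 'wrist_torque': array([-0.0271185 , -0.00562379,  0.0658039 ]), 'finger_force': 0.0, 'opening': 0.9997165555854387}
top [[454.57, 0.0, 251.77], [0.0, 454.57, 185.12], [0.0, 0.0, 1.0]] [[-0.0167, 0.9809, -0.1936, 0.2198], [-0.9999, -0.0161, 0.0044, -0.0587], [0.0012, 0.1936, 0.9811, 1.5343], [0.0, 0.0, 0.0, 1.0]] dict_keys(['intrinsics', 'cam_to_world'])
scene [[410.7, 0.0, 253.73], [0.0, 410.7, 193.3], [0.0, 0.0, 1.0]] [[0.3936, -0.7092, 0.5848, 1.2934], [0.9191, 0.3138, -0.2381, -0.3831], [-0.0147, 0.6313, 0.7754, 1.16], [0.0, 0.0, 0.0, 1.0]] dict_keys(['intrinsics', 'cam_to_world'])
```

View pics/top0.png

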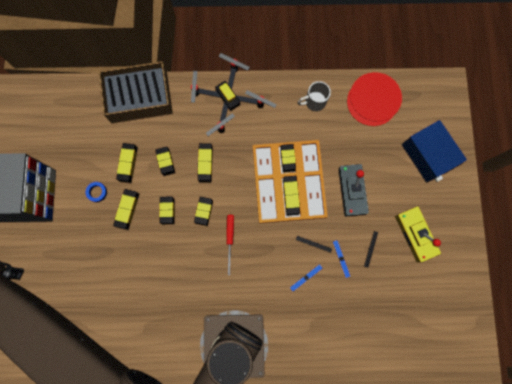

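View pics/scene0.png

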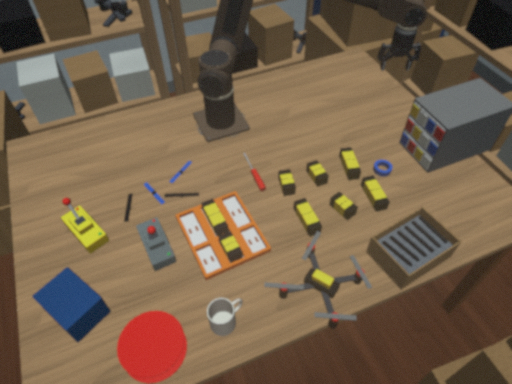

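The top view shows the rack at about (290,180). Its middle column is filled (long_2, short_2), leaving long_1, long_3, short_1 and short_3 empty. The six spares are at (127,162)L, (165,161)S, (205,162)L, (125,209)L, (166,210)S and (204,211)S, with the tape at (95,191).

Charger candidates: the grey box at (353,190) and the yellow box at (419,234). The grey one fits, because the yellow one is ruled out. The drone's yellow pack at (228,95) isn't a spare. I'll confirm this in one enlarged crop.

```bash
python3 - <<'E'
import cv2
im=cv2.imread("pics/top0.png")[132:268,80:460]
a=cv2.resize(im[:,:200],None,fx=4,fy=4,interpolation=cv2.INTER_CUBIC)[:300]
b=cv2.resize(im[:,160:360],None,fx=4,fy=4,interpolation=cv2.INTER_CUBIC)[:300]
b2=cv2.imread("pics/top0.png")[132:232,240:440]
b=cv2.resize(b2,None,fx=4,fy=4,interpolation=cv2.INTER_CUBIC)[:300]
import numpy as np
cv2.imwrite("pics/crop1.png",np.vstack([cv2.resize(cv2.imread("pics/top0.png")[137:237,80:240],(800,500))[:400:,:][::1][:400],b[60:260]]))
E
```

```text
(no output)
```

View pics/crop1.png

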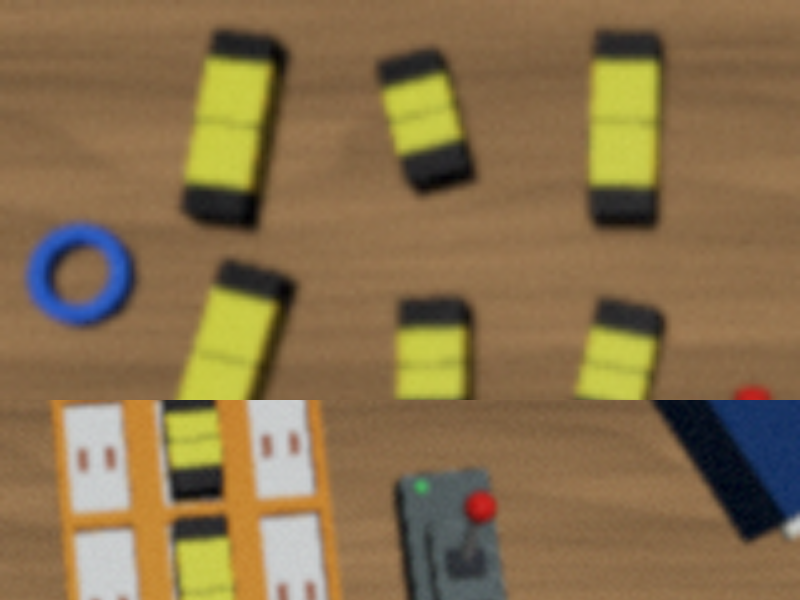

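```bash
cat > h.py <<'E'
import cv2,numpy as np
from scipy.optimize import minimize
from plant import ctrl
CM={n:ctrl.camera_model(n) for n in("top","scene")}
def proj(n,P):
    m=CM[n];T=np.linalg.inv(m["cam_to_world"]);P=np.atleast_2d(P)
    c=P@T[:3,:3].T+T[:3,3];q=np.c_[c[:,0],-c[:,1],-c[:,2]]@m["intrinsics"].T
    return q[:,:2]/q[:,2:]
def unproj(n,uv,z):
    m=CM[n];uv=np.atleast_2d(uv).astype(float);T=m["cam_to_world"]
    d=np.c_[uv,np.ones(len(uv))]@np.linalg.inv(m["intrinsics"]).T
    d=(d*[1,-1,-1])@T[:3,:3].T
    return T[:3,3]+d*((z-T[2,3])/d[:,2:])
def grab(n,save=None):
    im=ctrl.read_camera(n)
    if save: cv2.imwrite(save,im[:,:,::-1])
    return im
def blobs(mask,amin):
    k,l,s,c=cv2.connectedComponentsWithStats(mask.astype(np.uint8))
    return [(l==i) for i in range(1,k) if s[i,4]>=amin]
def packs(n,im,z=.044):
    hsv=cv2.cvtColor(im,cv2.COLOR_RGB2HSV)
    H,S,V=[hsv[...,i].astype(int) for i in range(3)]
    out=[]
    m=(H>26)&(H<36)&(S>120)&(V>150)
    m=cv2.morphologyEx(m.astype(np.uint8),cv2.MORPH_CLOSE,np.ones((3,3)))
    for b in blobs(m,60):
        v,u=np.nonzero(b)
        P=unproj(n,np.c_[u,v],z)[:,:2];c=P.mean(0);C=np.cov((P-c).T)
        w,V_=np.linalg.eigh(C);L,W=np.sqrt(12*w[::-1])
        out.append((c,np.arctan2(*V_[::-1,1]),L,W,(u.mean(),v.mean())))
    return out
def hull_fit(n,mask,dims,x0):
    """pose (x,y,yaw) of a box on the bench whose silhouette best matches mask"""
    S=4
    big=cv2.GaussianBlur(mask.astype(np.float32),(0,0),.8)
    def cost(p):
        c,s=np.cos(p[2]),np.sin(p[2])
        Q=[(p[0]+c*a-s*b,p[1]+s*a+c*b,z) for a in(-dims[0]/2,dims[0]/2) for b in(-dims[1]/2,dims[1]/2) for z in(0,dims[2])]
        h=cv2.convexHull(((proj(n,Q)+.5)*S*16-8).astype(np.int32))
        I=np.zeros((384*S,512*S),np.uint8);cv2.fillConvexPoly(I,h,255,cv2.LINE_8,4)
        I=cv2.GaussianBlur(cv2.resize(I,(512,384),interpolation=cv2.INTER_AREA).astype(np.float32)/255,(0,0),.8)
        return ((I-big)**2).sum()
    sx=np.array([x0]+[np.array(x0)+d for d in([.01,0,0],[0,.01,0],[0,0,.05])])
    r=minimize(cost,x0,method="Nelder-Mead",options=dict(initial_simplex=sx,xatol=1e-4,fatol=.01))
    return r.x,r.fun
E
cat > m1.py <<'E'
from h import *
for n in("top","scene"):
    im=cv2.imread(f"pics/{n}0.png")[:,:,::-1].copy();print(n)
    for c,a,L,W,uv in packs(n,im): print(np.round(c,4),"ang",round(a%np.pi,3),"L",round(L,3),"W",round(W,3),np.round(uv,1))
    hsv=cv2.cvtColor(im,cv2.COLOR_RGB2HSV).astype(int);H,S,V=hsv[...,0],hsv[...,1],hsv[...,2]
    o=(H>9)&(H<20)&(S>185)&(V>90)
    b=max(blobs(cv2.morphologyEx(o.astype(np.uint8),cv2.MORPH_CLOSE,np.ones((3,3))),300),key=lambda b:b.sum())
    v,u=np.nonzero(b);h=cv2.convexHull(np.c_[u,v].astype(np.int32))
    M=np.zeros((384,512),np.uint8);cv2.fillConvexPoly(M,h,1);print("hull area",M.sum())
    p=unproj(n,[[u.mean(),v.mean()]],.02)[0]
    print("rack",hull_fit(n,M,(.27,.23,.02),[p[0],p[1],0.05]),p)
    r=((H<5)|(H>175))&(S>150)&(V>100)
    for b in blobs(r,20):
        v,u=np.nonzero(b)
        print("red",b.sum(),np.round([u.mean(),v.mean()],1),np.round(unproj(n,[[u.mean(),v.mean()]],.137),4))
    bl=(H>105)&(H<125)&(S>150)&(V>60)
    for b in blobs(bl,30):
        v,u=np.nonzero(b);print("blue",b.sum(),np.round(unproj(n,[[u.mean(),v.mean()]],.012),3))
    g=cv2.morphologyEx(((S<75)&(V<140)&(V>25)).astype(np.uint8),cv2.MORPH_OPEN,np.ones((3,3)))
    for b in blobs(g,200):
        v,u=np.nonzero(b);print("grey",b.sum(),np.round(unproj(n,[[u.mean(),v.mean()]],.03),3),np.round(cv2.minAreaRect(np.c_[u,v].astype(np.float32))[2],1))
E
python3 m1.py
```

```text
top
[0.8489 0.0161] ang 0.586 L 0.057 W 0.027 [226.8  91.2]
[0.6035 0.3612] ang 3.001 L 0.085 W 0.043 [125.  161.1]
[0.5975 0.0941] ang 3.122 L 0.083 W 0.043 [204.1 161.6]
[ 0.611  -0.1893] ang 3.048 L 0.045 W 0.042 [287.9 156.4]
[0.6072 0.2303] ang 0.351 L 0.045 W 0.043 [163.8 159.4]
[ 0.4802 -0.1959] ang 0.052 L 0.086 W 0.042 [291.1 194.4]
[0.443  0.3573] ang 2.887 L 0.084 W 0.043 [124.4 208.2]
[0.4368 0.2203] ang 3.083 L 0.046 W 0.042 [165.8 209.4]
[0.4324 0.0985] ang 3.045 L 0.045 W 0.042 [202.6 210.1]
[ 0.3438 -0.6078] ang 0.342 L 0.174 W 0.07 [418.3 233.5]
hull area 4283
rack (array([ 0.53615443, -0.19481754,  0.06405888]), np.float64(860.656982421875)) [ 0.54412859 -0.19850396  0.02      ]
red 2243 [374.   98.7] [[ 0.7758 -0.4677  0.137 ]]
red 41 [359.9 173.1] [[ 0.5283 -0.4061  0.137 ]]
red 194 [229.8 228.9] [[0.3595 0.0048 0.137 ]]
red 41 [436.6 242. ] [[ 0.3088 -0.6272  0.137 ]]
blue 1587 [[ 0.639 -0.713  0.012]]
blue 168 [[0.507 0.467 0.012]]
blue 53 [[ 0.3   -0.347  0.012]]
blue 58 [[ 0.237 -0.367  0.012]]
blue 54 [[ 0.228 -0.264  0.012]]
blue 54 [[ 0.189 -0.211  0.012]]

[... 324 characters left out ...]
45 W 0.043 [317. 169.]
[0.4357 0.0951] ang 3.122 L 0.045 W 0.042 [286.5 178.4]
[0.6068 0.3579] ang 2.987 L 0.084 W 0.043 [375.3 189.1]
[0.6106 0.2268] ang 2.922 L 0.045 W 0.042 [343.5 201.7]
[ 0.4787 -0.1995] ang 0.077 L 0.086 W 0.04 [213.6 213.8]
[0.6024 0.0911] ang 3.104 L 0.085 W 0.043 [307.3 212.9]
[ 0.3553 -0.6127] ang 0.411 L 0.171 W 0.079 [ 83.4 227.1]
[ 0.6094 -0.1923] ang 0.13 L 0.047 W 0.041 [229.4 243.3]
[0.8327 0.0217] ang 0.559 L 0.059 W 0.028 [322.8 277. ]Traceback (most recent call last):
  File "m1.py", line 7, in <module>
    b=max(blobs(cv2.morphologyEx(o.astype(np.uint8),cv2.MORPH_CLOSE,np.ones((3,3))),300),key=lambda b:b.sum())
ValueError: max() iterable argument is empty
```

```bash
python3 - <<'E'
from h import *
for n,r in(("top",(180,range(246,334,2))),("scene",(262,range(196,276,2)))):
    im=cv2.imread(f"pics/{n}0.png")[:,:,::-1].copy();h=cv2.cvtColor(im,cv2.COLOR_RGB2HSV)
    print(n,[(u,*h[r[0],u].tolist()) for u in r[1]])
im=cv2.imread("pics/top0.png")[:,:,::-1].copy();h=cv2.cvtColor(im,cv2.COLOR_RGB2HSV)
print([(v,*h[v,205].tolist()) for v in range(138,190)])
E
```

```text
top [(246, 16, 121, 129), (248, 16, 124, 125), (250, 15, 120, 132), (252, 16, 125, 122), (254, 15, 129, 130), (256, 17, 181, 180), (258, 17, 135, 182), (260, 14, 36, 172), (262, 15, 31, 179), (264, 19, 28, 190), (266, 25, 8, 192), (268, 90, 1, 192), (270, 30, 3, 195), (272, 16, 28, 191), (274, 17, 168, 188), (276, 18, 189, 197), (278, 17, 187, 198), (280, 17, 172, 197), (282, 18, 83, 144), (284, 23, 22, 47), (286, 25, 31, 50), (288, 30, 42, 54), (290, 30, 51, 55), (292, 34, 60, 60), (294, 31, 80, 67), (296, 21, 158, 100), (298, 17, 190, 191), (300, 17, 188, 199), (302, 17, 189, 198), (304, 16, 158, 197), (306, 17, 18, 202), (308, 80, 4, 206), (310, 90, 5, 203), (312, 100, 4, 204), (314, 90, 4, 204), (316, 100, 4, 205), (318, 90, 1, 195), (320, 14, 113, 162), (322, 16, 184, 190), (324, 16, 135, 159), (326, 16, 118, 153), (328, 16, 118, 151), (330, 16, 119, 150), (332, 16, 119, 152)]
scene [(196, 15, 109, 150), (198, 14, 170, 176), (200, 12, 138, 201), (202, 11, 34, 203), (204, 8, 41, 179), (206, 9, 52, 173), (208, 30, 4, 201), (210, 84, 6, 211), (212, 30, 1, 200), (214, 70, 4, 203), (
[... 981 characters left out ...]
2), (156, 30, 160, 205), (157, 30, 161, 204), (158, 31, 162, 205), (159, 30, 161, 200), (160, 31, 164, 190), (161, 31, 165, 185), (162, 31, 164, 198), (163, 31, 163, 204), (164, 30, 160, 204), (165, 31, 157, 209), (166, 30, 162, 201), (167, 31, 159, 205), (168, 30, 160, 202), (169, 31, 161, 204), (170, 30, 160, 204), (171, 30, 161, 201), (172, 31, 160, 199), (173, 29, 159, 165), (174, 29, 121, 99), (175, 24, 45, 57), (176, 0, 12, 41), (177, 30, 6, 45), (178, 120, 5, 47), (179, 90, 8, 33), (180, 120, 13, 20), (181, 12, 123, 27), (182, 16, 124, 68), (183, 16, 124, 111), (184, 15, 119, 133), (185, 16, 121, 137), (186, 16, 120, 145), (187, 16, 121, 147), (188, 15, 114, 150), (189, 16, 121, 146)]
```

```bash
cat >> h.py <<'E'
def near(n,mask,P,r=.2):
    """pixels of mask within r px-radius window round world point P"""
    u,v=proj(n,P)[0];yy,xx=np.mgrid[:384,:512]
    return mask&((xx-u)**2+(yy-v)**2<r*r)
def fillhull(mask):
    v,u=np.nonzero(mask);M=np.zeros(mask.shape,np.uint8)
    cv2.fillConvexPoly(M,cv2.convexHull(np.c_[u,v].astype(np.int32)),1);return M
def rack(n,im,x0=(.54,-.197,.06)):
    H,S,V=[a.astype(int) for a in cv2.split(cv2.cvtColor(im,cv2.COLOR_RGB2HSV))]
    o=near(n,(H>9)&(H<21)&(S>146)&(V>100),(*x0[:2],.02),70)
    M=fillhull(max(blobs(o,100),key=lambda b:b.sum()))
    return hull_fit(n,M,(.27,.23,.02),list(x0))
def packfit(n,im,c,a,L):
    H,S,V=[k.astype(int) for k in cv2.split(cv2.cvtColor(im,cv2.COLOR_RGB2HSV))]
    m=((H>24)&(H<38)&(S>60))|(V<85)
    m=near(n,m,(*c,.022),.085*420)
    m=cv2.morphologyEx(m.astype(np.uint8),cv2.MORPH_OPEN,np.ones((3,3)))
    u,v=proj(n,(*c,.044))[0].round().astype(int)
    k,l=cv2.connectedComponents(m)
    return hull_fit(n,l==l[v,u],(L,.044,.044),[*c,a])
E
cat > m2.py <<'E'
from h import *
PK=dict(L1=(.605,.3595,-.15,.13),L2=(.444,.356,-.26,.13),L3=(.6,.0925,-.02,.13),S1=(.609,.2285,.25,.09),S2=(.438,.219,0,.09),S3=(.434,.097,-.1,.09))
for n in("top","scene"):
    im=cv2.imread(f"pics/{n}0.png")[:,:,::-1].copy();p,f=rack(n,im);print(n,"rack",p.round(4),f)
    for k,(x,y,a,L) in PK.items():
        p,f=packfit(n,im,(x,y),a,L);print(k,p.round(4),round(f,1))
E
python3 m2.py
```

```text
top rack [ 0.5342 -0.193   0.065 ] 85.1518783569336
L1 [ 0.6025  0.3625 -0.1271] 29.9
L2 [ 0.4435  0.3602 -0.2565] 53.6
L3 [ 0.599   0.0943 -0.022 ] 9.6
S1 [0.6073 0.2306 0.2823] 9.8
S2 [0.4362 0.2211 0.0435] 22.8
S3 [ 0.4324  0.099  -0.1975] 11.8
scene rack [ 0.534  -0.1952  0.063 ] 5.067983150482178
L1 [ 0.6056  0.3661 -0.2767] 103.1
L2 [ 0.4445  0.362  -0.4036] 61.6
L3 [ 0.5999  0.0969 -0.1456] 90.7
S1 [0.6078 0.2335 0.179 ] 98.4
S2 [ 0.4388  0.223  -0.2165] 63.3
S3 [ 0.4364  0.0978 -0.3498] 46.0
```

```bash
cat >> h.py <<'E'
def ball(n,im,c=(.53,-.405),z=.137):
    H,S,V=[k.astype(int) for k in cv2.split(cv2.cvtColor(im,cv2.COLOR_RGB2HSV))]
    m=near(n,((H<6)|(H>174))&(S>140)&(V>90),(*c,z),40)
    b=max(blobs(m,8),key=lambda b:b.sum());v,u=np.nonzero(b)
    return unproj(n,[[u.mean(),v.mean()]],z)[0][:2],int(b.sum())
def to(x,y,z,ang):
    """tool-frame shift from measured pose to target; ang = world angle of tool x"""
    from scipy.spatial.transform import Rotation as R
    s=ctrl.get_state();M=R.from_quat(s["tcp_rot"]).as_matrix()
    d=M.T@(np.array([x,y,z])-s["eef_pos"]);a=np.arctan2(M[1,0],M[0,0])
    print("shift",d.round(4),"yaw",round(-((ang-a+np.pi)%(2*np.pi)-np.pi),4),"at",s["eef_pos"].round(4),"t",round(s["time"],2),"q",s["qpos"].round(2),"F",s["contact_force"].round(1),"op",round(float(s["opening"]),3),"ff",round(float(s["finger_force"]),1))
E
python3 - <<'E'
from h import *
for n in("top","scene"):
    im=cv2.imread(f"pics/{n}0.png")[:,:,::-1].copy();print(n,ball(n,im))
    H,S,V=[k.astype(int) for k in cv2.split(cv2.cvtColor(im,cv2.COLOR_RGB2HSV))]
    g=near(n,(S<80)&(V<150),(.491,-.407,.04),45)
    b=max(blobs(cv2.morphologyEx(g.astype(np.uint8),cv2.MORPH_OPEN,np.ones((3,3))),100),key=lambda b:b.sum())
    print(hull_fit(n,fillhull(b),(.17,.075,.045),[.491,-.407,.08]))
to(.50,.30,.23,3.2056)
to(.60,-.40,.23,3.2056)
E
```

```text
top (array([ 0.52840148, -0.40604113]), 46)
(array([ 0.49734299, -0.40850405,  0.07844505]), np.float64(11.157489776611328))
scene (array([ 0.52614095, -0.407207  ]), 43)
(array([ 0.49662628, -0.40962051,  0.08397013]), np.float64(31.10049819946289))
shift [-0.3467 -0.2055  0.0004] yaw -0.4579 at [0.2587 0.6228 0.2301] t 0.1 q [ 1.03  0.29  1.58  0.    1.28 -0.15] F [-0.3 -0.8  0. ] op 1.003 ff 0.0
shift [-0.7077 -0.8135  0.0016] yaw -0.4579 at [0.2587 0.6228 0.2301] t 0.1 q [ 1.03  0.29  1.58  0.    1.28 -0.15] F [-0.3 -0.8  0. ] op 1.003 ff 0.0
```

>>> move_arm([
  {"x": -0.347,"y": -0.2055,"z": 0,"yaw": -0.458,"fingers": 1},
  {"x": -0.347,"y": -0.2055,"z": 0,"yaw": -0.458,"fingers": 1},
  {"x": -0.347,"y": -0.2055,"z": 0,"yaw": -0.458,"fingers": 1},
  {"x": -0.347,"y": -0.2055,"z": 0,"yaw": -0.458,"fingers": 1},
  {"x": -0.347,"y": -0.2055,"z": 0,"yaw": -0.458,"fingers": 1},
], force=30)

```text
time: 0.6
eef_pos: [0.407, 0.4245, 0.2308]
tcp_rot: [-0.033, 0.999, -0.0, -0.0]
contact_force: [0.5, 0.2, -0.3]
opening: 0.144
finger_force: 0.0
```

```bash
python3 -c "
from h import *
to(.60,-.40,.23,3.2226)"
```

```text
shift [-0.1389 -0.8354  0.0011] yaw -0.0158 at [0.407  0.4245 0.2308] t 0.6 q [ 0.63  0.1   1.8  -0.    1.25 -1.  ] F [ 0.5  0.2 -0.3] op 0.144 ff 0.0
```

>>> move_arm([
  {"x": -0.041,"y": -0.246,"z": 0,"yaw": -0.016,"fingers": 1},
  {"x": -0.041,"y": -0.246,"z": 0,"yaw": -0.016,"fingers": 1},
  {"x": -0.041,"y": -0.246,"z": 0,"yaw": -0.016,"fingers": 1},
  {"x": -0.041,"y": -0.246,"z": 0,"yaw": -0.016,"fingers": 1},
  {"x": -0.041,"y": -0.246,"z": 0,"yaw": -0.016,"fingers": 1},
])

```text
time: 1.1
eef_pos: [0.4629, 0.1815, 0.231]
tcp_rot: [-0.04, 0.999, -0.0, -0.0]
contact_force: [1.3, 0.4, 1.4]
opening: 0.001
finger_force: 0.0
```

>>> move_arm([
  {"x": -0.041,"y": -0.246,"z": 0,"yaw": 0,"fingers": 1},
  {"x": -0.041,"y": -0.246,"z": 0,"yaw": 0,"fingers": 1},
  {"x": -0.041,"y": -0.246,"z": 0,"yaw": 0,"fingers": 1},
  {"x": -0.041,"y": -0.246,"z": 0,"yaw": 0,"fingers": 1},
  {"x": -0.041,"y": -0.246,"z": 0,"yaw": 0,"fingers": 1},
])

```text
time: 1.6
eef_pos: [0.5236, -0.0605, 0.231]
tcp_rot: [-0.04, 0.999, 0.0, -0.0]
contact_force: [1.0, 1.4, 0.1]
opening: 0.001
finger_force: 0.0
```

>>> move_arm([
  {"x": -0.041,"y": -0.246,"z": 0,"yaw": 0,"fingers": 1},
  {"x": -0.041,"y": -0.246,"z": 0,"yaw": 0,"fingers": 1},
  {"x": -0.041,"y": -0.246,"z": 0,"yaw": 0,"fingers": 1},
  {"x": -0.041,"y": -0.246,"z": 0,"yaw": 0,"fingers": 1},
  {"x": -0.041,"y": -0.246,"z": 0,"yaw": 0,"fingers": 1},
])

```text
time: 2.1
eef_pos: [0.5842, -0.3023, 0.2306]
tcp_rot: [-0.04, 0.999, 0.0, -0.0]
contact_force: [0.8, -0.4, -0.4]
opening: -0.004
finger_force: 0.0
```

```bash
python3 -c "
from h import *
to(.585,-.403,.23,3.2226)
to(.585,-.403,.127,3.2226)
to(.482,-.411,.127,3.2226)"
```

```text
shift [ 0.0072 -0.1004  0.0006] yaw -0.0012 at [ 0.5842 -0.3023  0.2306] t 2.1 q [-0.63  0.25  1.62  0.    1.27 -2.28] F [ 0.8 -0.4 -0.4] op -0.004 ff 0.0
shift [ 0.0072 -0.1005  0.1036] yaw -0.0012 at [ 0.5842 -0.3023  0.2306] t 2.1 q [-0.63  0.25  1.62  0.    1.27 -2.28] F [ 0.8 -0.4 -0.4] op -0.004 ff 0.0
shift [ 0.1105 -0.1003  0.1036] yaw -0.0012 at [ 0.5842 -0.3023  0.2306] t 2.1 q [-0.63  0.25  1.62  0.    1.27 -2.28] F [ 0.8 -0.4 -0.4] op -0.004 ff 0.0
```

>>> move_arm([
  {"x": 0.007,"y": -0.05,"z": 0},
  {"x": 0.007,"y": -0.1,"z": 0},
  {"x": 0.007,"y": -0.1,"z": 0.05},
  {"x": 0.007,"y": -0.1,"z": 0.104},
  {"x": 0.007,"y": -0.1,"z": 0.104},
])

```text
validation failed for argument at $.pl...
```

>>> move_arm([
  {"x": 0.02,"y": 0},
  {"x": 0.04,"y": 0},
  {"x": 0.06,"y": 0},
  {"x": 0.08,"y": 0},
  {"x": 0.09,"y": 0},
])

```text
validation failed for argument at $.pl...
```

>>> move_arm([
  {"x": 0.004},
  {"x": 0.008},
  {"x": 0.013},
  {"x": 0.013},
])

```text
validation failed for argument at $.pl...
```

```bash
python3 -c "
from h import *
for n in('top','scene'):
  im=grab(n,f'pics/{n}1.png')
  try: print(n,ball(n,im,(.46,-.412)))
  except Exception as e: print(n,e)
to(.482,-.411,.127,3.2226)"
```

```text
top (array([ 0.5279096 , -0.40607881]), 46)
scene (array([ 0.52556122, -0.40706046]), 43)
shift [ 0.1095 -0.097   0.1029] yaw -0.0063 at [ 0.5841 -0.306   0.2297] t 2.2 q [-0.64  0.25  1.62 -0.    1.27 -2.28] F [-0.7  0.9 -0.5] op -0.003 ff 0.0
```

>>> move_arm([
  {"x": 0.007,"y": -0.05,"z": 0,"yaw": 0,"fingers": 1},
  {"x": 0.007,"y": -0.097,"z": 0,"yaw": 0,"fingers": 1},
  {"x": 0.007,"y": -0.097,"z": 0.05,"yaw": 0,"fingers": 1},
  {"x": 0.007,"y": -0.097,"z": 0.103,"yaw": 0,"fingers": 1},
  {"x": 0.007,"y": -0.097,"z": 0.103,"yaw": 0,"fingers": 1},
])

```text
time: 2.7
eef_pos: [0.5805, -0.3933, 0.1182]
tcp_rot: [-0.04, 0.999, 0.006, -0.006]
contact_force: [-0.6, 1.2, -1.1]
opening: 0.001
finger_force: 0.0
```

>>> move_arm([
  {"x": 0.02,"y": 0,"z": 0,"yaw": 0,"fingers": 1},
  {"x": 0.04,"y": 0,"z": 0,"yaw": 0,"fingers": 1},
  {"x": 0.06,"y": 0,"z": 0,"yaw": 0,"fingers": 1},
  {"x": 0.08,"y": 0,"z": 0,"yaw": 0,"fingers": 1},
  {"x": 0.09,"y": 0,"z": 0,"yaw": 0,"fingers": 1},
])

```text
time: 3.2
eef_pos: [0.4955, -0.4049, 0.131]
tcp_rot: [-0.04, 0.999, -0.001, 0.001]
contact_force: [1.6, -0.9, -0.3]
opening: 0.0
finger_force: 0.5
```

>>> move_arm([
  {"x": 0.004,"y": 0,"z": 0,"yaw": 0,"fingers": 1},
  {"x": 0.008,"y": 0,"z": 0,"yaw": 0,"fingers": 1},
  {"x": 0.013,"y": 0,"z": 0,"yaw": 0,"fingers": 1},
  {"x": 0.013,"y": 0,"z": 0,"yaw": 0,"fingers": 1},
])

```text
time: 3.6
eef_pos: [0.4825, -0.4058, 0.1285]
tcp_rot: [-0.04, 0.999, 0.0, 0.0]
contact_force: [1.0, -0.7, 0.9]
opening: -0.0
finger_force: 0.2
```

```bash
python3 -c "
from h import *
for n in('top','scene'):
  im=grab(n,f'pics/{n}2.png')
  try: print(n,ball(n,im,(.46,-.412)))
  except Exception as e: print(n,e)
to(.482,-.411,.127,3.2226)"
```

```text
top max() iterable argument is empty
scene max() iterable argument is empty
shift [ 0.0009 -0.0051  0.0013] yaw -0.0006 at [ 0.4825 -0.4058  0.1283] t 3.7 q [-0.86  0.29  1.77 -0.    1.08 -2.51] F [0.9 0.4 0.6] op -0.003 ff 0.1
```

>>> move_arm([
  {"x": 0.004,"y": 0,"z": 0,"yaw": 0,"fingers": 1},
  {"x": -0.03,"y": 0,"z": 0,"yaw": 0,"fingers": 1},
  {"x": -0.03,"y": 0.03,"z": -0.05,"yaw": 0,"fingers": 1},
  {"x": -0.03,"y": 0.08,"z": -0.09,"yaw": 0,"fingers": 0},
  {"x": -0.03,"y": 0.13,"z": -0.09,"yaw": 0,"fingers": 0},
])

```text
time: 4.2
eef_pos: [0.505, -0.2929, 0.2183]
tcp_rot: [-0.039, 0.999, -0.002, 0.002]
contact_force: [-0.3, -0.1, 1.2]
opening: 0.333
finger_force: 0.0
```

>>> move_arm([
  {"x": -0.03,"y": 0.05,"z": 0,"yaw": 0,"fingers": 0},
  {"x": -0.03,"y": 0.1,"z": 0,"yaw": 0,"fingers": 0},
  {"x": -0.03,"y": 0.15,"z": 0,"yaw": 0,"fingers": 0},
  {"x": -0.03,"y": 0.2,"z": 0,"yaw": 0,"fingers": 0},
  {"x": -0.03,"y": 0.24,"z": 0,"yaw": 0,"fingers": 0},
])

```text
time: 4.7
eef_pos: [0.5134, -0.0479, 0.2145]
tcp_rot: [-0.04, 0.999, -0.0, -0.0]
contact_force: [1.4, 0.2, 0.9]
opening: 0.996
finger_force: 0.0
```

```bash
cat > look.py <<'E'
from h import *
import sys
k=sys.argv[1]
for n in('top','scene'):
  im=grab(n,f'pics/{n}{k}.png')
  for z in (.137,):
    try: print(n,"ball",ball(n,im,(.46,-.412),z))
    except Exception as e: print(n,e)
  for c,a,L,W,uv in packs(n,im):
    if W<.05 and c[0]<.75: print(np.round(c,4),round((a+1.57)%np.pi-1.57,3),round(L,3))
E
python3 look.py 3; python3 -c "
from h import *
to(.601,.0925,.15,3.12)"
```

```text
top ball (array([ 0.45785519, -0.4101299 ]), 47)
[0.6036 0.361 ] -0.139 0.086
[0.5988 0.0941] -0.023 0.086
[ 0.6112 -0.1889] 0.05 0.046
[0.6074 0.2303] 0.229 0.046
[ 0.4803 -0.1958] 0.059 0.087
[0.4429 0.3572] -0.268 0.086
[0.4368 0.2199] -0.02 0.046
scene ball (array([ 0.45828593, -0.41232892]), 38)
[0.446  0.3541] -0.263 0.086
[0.4399 0.2177] 0.24 0.045
[0.4352 0.0949] -0.007 0.046
[0.6067 0.3582] -0.157 0.085
[0.6109 0.2272] -0.027 0.046
[ 0.4784 -0.1996] 0.062 0.087
[0.6029 0.0907] -0.024 0.086
[ 0.6092 -0.1925] 0.057 0.047
shift [-0.0997  0.1294  0.0644] yaw 0.1083 at [ 0.513  -0.0452  0.2143] t 4.8 q [-0.29 -0.05  1.98  0.    1.22 -1.94] F [-0.6 -0.5 -0.4] op 1.0 ff 0.0
```

>>> move_arm([
  {"x": -0.1,"y": 0.129,"z": 0.064,"yaw": 0.108,"fingers": 0},
  {"x": -0.1,"y": 0.129,"z": 0.064,"yaw": 0.108,"fingers": 0},
  {"x": -0.1,"y": 0.129,"z": 0.064,"yaw": 0.108,"fingers": 0},
  {"x": -0.1,"y": 0.129,"z": 0.064,"yaw": 0.108,"fingers": 0},
  {"x": -0.1,"y": 0.129,"z": 0.064,"yaw": 0.108,"fingers": 0},
])

```text
time: 5.3
eef_pos: [0.6034, 0.0884, 0.148]
tcp_rot: [0.012, 1.0, -0.0, -0.002]
contact_force: [-0.1, 1.1, -0.0]
opening: 0.997
finger_force: 0.0
```

```bash
python3 -c "
from h import *
to(.601,.0925,.014,3.12)"
```

```text
shift [0.002  0.0041 0.1341] yaw -0.003 at [0.6034 0.0884 0.148 ] t 5.3 q [-0.02  0.23  1.81 -0.    1.11 -1.57] F [-0.1  1.1 -0. ] op 0.997 ff 0.0
```

>>> move_arm([
  {"x": 0,"y": 0,"z": 0.045,"yaw": 0,"fingers": 0},
  {"x": 0,"y": 0,"z": 0.09,"yaw": 0,"fingers": 0},
  {"x": 0,"y": 0,"z": 0.12,"yaw": 0,"fingers": 0},
  {"x": 0,"y": 0,"z": 0.135,"yaw": 0,"fingers": 0},
  {"x": 0,"y": 0,"z": 0.135,"yaw": 0,"fingers": 0},
])

```text
time: 5.8
eef_pos: [0.6017, 0.0856, 0.0135]
tcp_rot: [0.014, 1.0, -0.0, -0.002]
contact_force: [0.1, -0.4, -0.1]
opening: 1.001
finger_force: 0.0
```

```bash
python3 -c "
from h import *
to(.601,.0925,.014,3.12)"
```

```text
shift [ 0.0009  0.0069 -0.0005] yaw -0.0072 at [0.6017 0.0856 0.0135] t 5.8 q [-0.03  0.41  1.86 -0.    0.88 -1.57] F [ 0.1 -0.4 -0.1] op 1.001 ff 0.0
```

>>> move_arm([
  {"x": 0,"y": 0,"z": 0,"yaw": 0,"fingers": 1},
  {"x": 0,"y": 0,"z": 0,"yaw": 0,"fingers": 1},
  {"x": 0,"y": 0,"z": 0,"yaw": 0,"fingers": 1},
  {"x": 0,"y": 0,"z": 0,"yaw": 0,"fingers": 1},
  {"x": 0,"y": 0,"z": 0,"yaw": 0,"fingers": 1},
], force=36)

```text
time: 6.3
eef_pos: [0.6055, 0.0871, 0.0184]
tcp_rot: [0.014, 1.0, 0.0, 0.003]
contact_force: [-0.6, 1.3, 6.7]
opening: 0.507
finger_force: 40.1
```

```bash
python3 look.py 4;python3 -c "
from h import *
to(.601,.0925,.014,3.12)"
```

```text
top ball (array([ 0.45798488, -0.40990553]), 46)
[0.6036 0.3607] -0.139 0.086
[ 0.6115 -0.1892] -0.005 0.047
[0.6075 0.2302] 0.345 0.047
[ 0.4806 -0.1958] 0.059 0.087
[0.4428 0.3569] -0.261 0.087
scene ball (array([ 0.45828593, -0.41232892]), 38)
[0.4456 0.3539] -0.27 0.086
[0.4354 0.0954] -0.034 0.046
[0.6067 0.3581] -0.159 0.086
[0.611  0.2272] 0.112 0.046
[ 0.4787 -0.1997] 0.052 0.088
[0.6205 0.088 ] -0.473 0.055
[ 0.6091 -0.1927] 0.035 0.047
shift [0.0047 0.0053 0.0044] yaw -0.0064 at [0.6055 0.0871 0.0184] t 6.4 q [-0.02  0.4   1.86  0.    0.88 -1.57] F [-0.1  2.   6. ] op 0.507 ff 40.1
```

>>> move_arm([
  {"x": 0,"y": 0,"z": -0.02,"yaw": 0,"fingers": 1},
  {"x": 0,"y": 0,"z": -0.05,"yaw": 0,"fingers": 1},
  {"x": 0,"y": 0,"z": -0.08,"yaw": 0,"fingers": 1},
  {"x": 0,"y": 0,"z": -0.1,"yaw": 0,"fingers": 1},
  {"x": 0,"y": 0,"z": -0.1,"yaw": 0,"fingers": 1},
], force=34)

```text
time: 6.9
eef_pos: [0.6055, 0.0866, 0.1192]
tcp_rot: [0.014, 1.0, -0.0, 0.004]
contact_force: [-0.0, 0.2, -2.5]
opening: 0.508
finger_force: 39.0
```

```bash
python3 look.py 5 >/dev/null;python3 -c "
from h import *
to(.601,.0925,.114,3.12)
a=cv2.imread('pics/top5.png')[130:200,160:260];b=cv2.imread('pics/scene5.png')[165:235,260:360]
cv2.imwrite('pics/crop5.png',np.hstack([cv2.resize(k,(400,280),interpolation=cv2.INTER_CUBIC) for k in(a,b)]))"
```

```text
shift [0.0019 0.0058 0.0008] yaw -0.006 at [0.6027 0.0867 0.1148] t 7.0 q [-0.02  0.26  1.83 -0.    1.05 -1.57] F [ 0.1 -0.3 -3.7] op 0.51 ff 39.0
```

View pics/crop5.png

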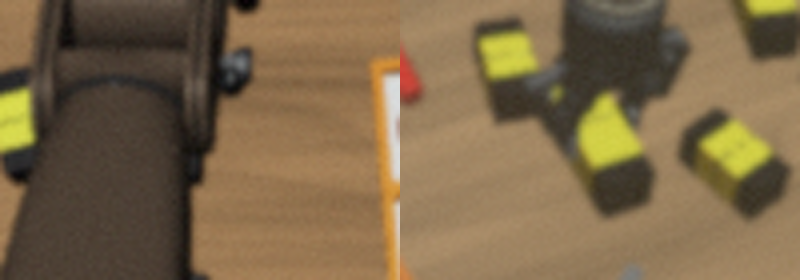

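The crop shows the pack held level, with the far edge of its label at scene pixel (314.5, 205).

```bash
python3 -c "
from h import *
im=cv2.imread('pics/scene5.png')[:,:,::-1].copy()
H,S,V=[k.astype(int) for k in cv2.split(cv2.cvtColor(im,cv2.COLOR_RGB2HSV))]
m=(H>26)&(H<36)&(S>120)&(V>160)
for b in blobs(m,15):
  v,u=np.nonzero(b)
  if 290<u.mean()<325 and 185<v.mean()<225:
    P=unproj('scene',np.c_[u,v],.1404); print(b.sum(),P[:,0].max().round(4),np.percentile(P[:,0],[90,97]).round(4),np.percentile(P[:,1],[3,50,97]).round(4)); far=P[P[:,0]>P[:,0].max()-.015];print(far[:,1].min(),far[:,1].max())
# same measure on L1 lying on bench for reference
for c,a,L,W,uv in packs('scene',im): print(c.round(4),round(L,3))
for r in ((-.056,.08),(-.056,-.08),(.076,.08),(.076,-.08)):
  c,s=np.cos(.064),np.sin(.064);print(r,.5345+c*r[0]-s*r[1],-.1945+s*r[0]+c*r[1])
to(.474,-.118,.114,3.2056)
"
```

```text
163 0.6419 [0.6365 0.64  ] [0.067  0.0891 0.1066]
0.06537257548527531 0.1064007302718622
[0.4457 0.3544] 0.086
[0.4351 0.0952] 0.046
[0.607  0.3577] 0.087
[0.5522 0.1328] 0.064
[0.6111 0.2277] 0.047
[ 0.4785 -0.1995] 0.088
[ 0.3555 -0.6123] 0.17
[ 0.6096 -0.1926] 0.047
[0.8324 0.0216] 0.06
(-0.056, 0.08) 0.4734981433960823 -0.11824533790727892
(-0.056, -0.08) 0.48373115432093183 -0.2779177697401157
(0.076, 0.08) 0.6052278996581728 -0.10980310389427811
(0.076, -0.08) 0.6154609105830222 -0.2694755357271149
shift [ 0.123  -0.2081  0.001 ] yaw -0.0916 at [0.6027 0.0867 0.1148] t 7.0 q [-0.02  0.26  1.83 -0.    1.05 -1.57] F [ 0.1 -0.3 -3.7] op 0.51 ff 39.0
```

>>> move_arm([
  {"x": 0.119,"y": -0.208,"z": 0,"yaw": -0.0916,"fingers": 1},
  {"x": 0.119,"y": -0.208,"z": 0,"yaw": -0.0916,"fingers": 1},
  {"x": 0.119,"y": -0.208,"z": 0,"yaw": -0.0916,"fingers": 1},
  {"x": 0.119,"y": -0.208,"z": 0,"yaw": -0.0916,"fingers": 1},
  {"x": 0.119,"y": -0.208,"z": 0,"yaw": -0.0916,"fingers": 1},
])

```text
time: 7.5
eef_pos: [0.4754, -0.1189, 0.1129]
tcp_rot: [-0.032, 0.999, 0.001, -0.002]
contact_force: [0.2, -1.3, -5.1]
opening: 0.511
finger_force: 38.9
```

>>> move_arm([
  {"x": 0,"y": 0,"z": 0,"yaw": 0,"fingers": 1},
  {"x": 0,"y": 0,"z": 0.02,"yaw": 0,"fingers": 1},
  {"x": 0,"y": 0,"z": 0.04,"yaw": 0,"fingers": 1},
  {"x": 0,"y": 0,"z": 0.04,"yaw": 0,"fingers": 1},
  {"x": 0,"y": 0,"z": 0.04,"yaw": 0,"fingers": 1},
])

```text
time: 8.0
eef_pos: [0.4777, -0.117, 0.0742]
tcp_rot: [-0.032, 0.999, 0.001, -0.002]
contact_force: [-0.7, 0.3, -2.6]
opening: 0.506
finger_force: 38.8
```

```bash
python3 -c "
from h import *
to(.478,-.118,.027,3.2056)
"
```

```text
shift [-0.0004 -0.0011  0.0471] yaw 0.0004 at [ 0.4777 -0.117   0.0742] t 8.0 q [-0.45  0.08  2.13  0.    0.93 -2.08] F [-0.7  0.3 -2.6] op 0.506 ff 38.8
```

>>> move_arm([
  {"x": 0,"y": -0.001,"z": 0.015,"yaw": 0,"fingers": 1},
  {"x": 0,"y": -0.001,"z": 0.03,"yaw": 0,"fingers": 1},
  {"x": 0,"y": -0.001,"z": 0.036,"yaw": 0,"fingers": 1},
  {"x": 0,"y": -0.001,"z": 0.042,"yaw": 0,"fingers": 1},
  {"x": 0,"y": -0.001,"z": 0.046,"yaw": 0,"fingers": 1},
], force=30)

```text
time: 8.5
eef_pos: [0.4792, -0.1189, 0.0298]
tcp_rot: [-0.032, 0.999, -0.0, 0.0]
contact_force: [-0.9, -0.2, -3.6]
opening: 0.508
finger_force: 38.8
```

```bash
python3 -c "
from h import *
to(.478,-.118,.0255,3.2056)
"; python3 look.py 6
```

```text
shift [0.0012 0.001  0.0043] yaw 0.0001 at [ 0.4792 -0.1189  0.0298] t 8.5 q [-0.45  0.16  2.14 -0.    0.84 -2.08] F [-0.9 -0.2 -3.6] op 0.508 ff 38.8
top ball (array([ 0.4581838 , -0.41009182]), 45)
[0.6035 0.3608] -0.138 0.086
[ 0.6113 -0.1891] 0.075 0.046
[0.6075 0.2301] 0.3 0.047
[ 0.4724 -0.1999] -0.18 0.081
[0.4429 0.3571] -0.265 0.086
[0.4368 0.2199] -0.02 0.046
[0.4328 0.0978] -0.299 0.046
scene ball (array([ 0.45828593, -0.41232892]), 38)
[0.446  0.3543] -0.278 0.086
[0.4403 0.2172] -0.1 0.046
[0.4352 0.0951] -0.303 0.046
[0.6066 0.3582] -0.155 0.085
[0.6112 0.2274] 0.244 0.045
[ 0.4823 -0.1154] -0.255 0.061
[ 0.4787 -0.1995] 0.055 0.087
[ 0.6091 -0.1925] 0.073 0.046
```

>>> move_arm([
  {"x": 0,"y": 0,"z": 0.005,"yaw": 0,"fingers": 1},
  {"x": 0,"y": 0,"z": 0.005,"yaw": 0,"fingers": 1},
  {"x": 0,"y": 0,"z": 0.005,"yaw": 0,"fingers": 0.3},
  {"x": 0,"y": 0,"z": 0.005,"yaw": 0,"fingers": 0.3},
  {"x": 0,"y": 0,"z": 0.005,"yaw": 0,"fingers": 0.3},
])

```text
time: 9.1
eef_pos: [0.4792, -0.1191, 0.0252]
tcp_rot: [-0.032, 0.999, -0.0, 0.001]
contact_force: [-0.4, -0.5, -0.3]
opening: 0.7
finger_force: 0.0
```

>>> move_arm([
  {"x": 0,"y": 0,"z": -0.03,"yaw": 0,"fingers": 0.3},
  {"x": 0,"y": 0,"z": -0.08,"yaw": 0,"fingers": 0.3},
  {"x": 0,"y": 0,"z": -0.1,"yaw": 0,"fingers": 0},
  {"x": 0,"y": 0.05,"z": -0.1,"yaw": 0,"fingers": 0},
  {"x": 0,"y": 0.1,"z": -0.1,"yaw": 0,"fingers": 0},
])

```text
time: 9.6
eef_pos: [0.4735, -0.0193, 0.1266]
tcp_rot: [-0.03, 1.0, -0.001, 0.002]
contact_force: [0.0, 0.0, 0.2]
opening: 0.997
finger_force: 0.0
```

```bash
python3 look.py 7; python3 -c "
from h import *
to(.434,.0965,.13,np.pi-.2)
"
```

```text
top ball (array([ 0.45798488, -0.40990553]), 46)
[0.6035 0.361 ] -0.137 0.086
[ 0.6111 -0.1889] 0.045 0.047
[0.6074 0.2301] 0.248 0.046
[ 0.4803 -0.1959] 0.06 0.087
[ 0.4731 -0.1175] 0.036 0.086
[0.4432 0.3572] -0.274 0.086
[0.4368 0.2199] -0.02 0.046
scene ball (array([ 0.45862698, -0.4124113 ]), 39)
[0.4457 0.354 ] -0.262 0.086
[0.44   0.2177] -0.194 0.046
[0.4352 0.0953] -0.249 0.046
[0.6067 0.3582] -0.151 0.086
[ 0.4717 -0.1206] 0.063 0.087
[0.6111 0.227 ] 0.081 0.046
[ 0.4784 -0.1996] 0.063 0.087
[ 0.6094 -0.1923] 0.13 0.047
shift [ 0.0296  0.1136 -0.0051] yaw 0.2692 at [ 0.4714 -0.0147  0.1247] t 9.7 q [-0.25 -0.05  2.15  0.    1.04 -1.89] F [-0.6 -0.3  0.3] op 1.004 ff 0.0
```

>>> move_arm([
  {"x": 0.03,"y": 0.114,"z": 0,"yaw": 0.269,"fingers": 0},
  {"x": 0.03,"y": 0.114,"z": 0,"yaw": 0.269,"fingers": 0},
  {"x": 0.03,"y": 0.114,"z": 0,"yaw": 0.269,"fingers": 0},
  {"x": 0.03,"y": 0.114,"z": 0,"yaw": 0.269,"fingers": 0},
  {"x": 0.03,"y": 0.114,"z": 0,"yaw": 0.269,"fingers": 0},
])

```text
time: 10.2
eef_pos: [0.4354, 0.0927, 0.1248]
tcp_rot: [0.102, 0.995, -0.0, 0.0]
contact_force: [-0.8, -0.7, 0.0]
opening: 0.996
finger_force: 0.0
```

```bash
python3 -c "
from h import *
to(.434,.0967,.014,np.pi-.2)
"
```

```text
shift [0.0023 0.0037 0.1108] yaw -0.0037 at [0.4354 0.0927 0.1248] t 10.2 q [-0.02 -0.11  2.21 -0.    1.04 -1.39] F [-0.8 -0.7  0. ] op 0.996 ff 0.0
```

>>> move_arm([
  {"x": 0.002,"y": 0.004,"z": 0.03,"yaw": 0,"fingers": 0},
  {"x": 0.002,"y": 0.004,"z": 0.07,"yaw": 0,"fingers": 0},
  {"x": 0.002,"y": 0.004,"z": 0.1,"yaw": 0,"fingers": 0},
  {"x": 0.002,"y": 0.004,"z": 0.111,"yaw": 0,"fingers": 0},
  {"x": 0.002,"y": 0.004,"z": 0.111,"yaw": 0,"fingers": 0},
])

```text
time: 10.7
eef_pos: [0.4332, 0.0961, 0.0122]
tcp_rot: [0.103, 0.995, -0.0, -0.002]
contact_force: [1.0, 0.9, -0.4]
opening: 1.003
finger_force: 0.0
```

```bash
python3 -c "
from h import *
to(.434,.0967,.014,np.pi-.2)
"
```

```text
shift [-0.0006  0.0007 -0.0018] yaw -0.0068 at [0.4332 0.0961 0.0122] t 10.7 q [-0.01  0.1   2.26 -0.    0.79 -1.37] F [ 1.   0.9 -0.4] op 1.003 ff 0.0
```

>>> move_arm([
  {"x": 0,"y": 0,"z": 0,"yaw": 0,"fingers": 1},
  {"x": 0,"y": 0,"z": 0,"yaw": 0,"fingers": 1},
  {"x": 0,"y": 0,"z": 0,"yaw": 0,"fingers": 1},
  {"x": 0,"y": 0,"z": 0,"yaw": 0,"fingers": 1},
  {"x": 0,"y": 0,"z": 0,"yaw": 0,"fingers": 1},
], force=32)

```text
time: 11.2
eef_pos: [0.4356, 0.097, 0.0153]
tcp_rot: [0.102, 0.995, -0.0, 0.002]
contact_force: [-1.0, -1.6, 6.9]
opening: 0.506
finger_force: 34.4
```

>>> move_arm([
  {"x": 0,"y": 0,"z": -0.02,"yaw": 0,"fingers": 1},
  {"x": 0,"y": 0,"z": -0.05,"yaw": 0,"fingers": 1},
  {"x": 0,"y": 0,"z": -0.08,"yaw": 0,"fingers": 1},
  {"x": 0,"y": 0,"z": -0.1,"yaw": 0,"fingers": 1},
  {"x": 0,"y": 0,"z": -0.1,"yaw": 0,"fingers": 1},
])

```text
time: 11.7
eef_pos: [0.4359, 0.0973, 0.1163]
tcp_rot: [0.102, 0.995, 0.0, 0.003]
contact_force: [0.9, -0.3, -2.6]
opening: 0.507
finger_force: 34.2
```

```bash
python3 -c "
from h import *
to(.434,.0967,.114,np.pi-.2)
im=grab('scene','pics/scene8.png');
for c,a,L,W,uv in packs('scene',im,.140): print(c.round(4),round(L,3),round(W,3),np.round(uv))
"
```

```text
shift [ 0.0017 -0.001   0.0023] yaw -0.0048 at [0.4359 0.0973 0.1163] t 11.7 q [-0.01 -0.1   2.22  0.    1.02 -1.37] F [ 0.9 -0.3 -2.6] op 0.507 ff 34.2
[0.5186 0.2907] 0.078 0.039 [350. 159.]
[0.4337 0.1006] 0.046 0.036 [289. 159.]
[0.5137 0.1658] 0.042 0.04 [317. 169.]
[0.6664 0.294 ] 0.079 0.039 [375. 189.]
[ 0.5422 -0.1431] 0.08 0.037 [235. 205.]
[0.6697 0.1749] 0.042 0.04 [344. 202.]
[ 0.5487 -0.2154] 0.08 0.038 [214. 214.]
[ 0.4359 -0.5927] 0.156 0.072 [ 84. 227.]
[ 0.668  -0.2087] 0.043 0.038 [229. 243.]
[ 0.8717 -0.0132] 0.054 0.026 [323. 277.]
```

```bash
python3 -c "
from h import *
to(.606,-.110,.114,3.2056)
"
```

```text
shift [-0.2101 -0.168   0.0007] yaw -0.269 at [0.4345 0.0972 0.1143] t 11.75 q [-0.01 -0.1   2.22  0.    1.02 -1.37] F [ 0.3  0.6 -3.5] op 0.51 ff 34.1
```

>>> move_arm([
  {"x": -0.21,"y": -0.168,"z": 0,"yaw": -0.269,"fingers": 1},
  {"x": -0.21,"y": -0.168,"z": 0,"yaw": -0.269,"fingers": 1},
  {"x": -0.21,"y": -0.168,"z": 0,"yaw": -0.269,"fingers": 1},
  {"x": -0.21,"y": -0.168,"z": 0,"yaw": -0.269,"fingers": 1},
  {"x": -0.21,"y": -0.168,"z": 0,"yaw": -0.269,"fingers": 1},
])

```text
time: 12.25
eef_pos: [0.5908, -0.0945, 0.1102]
tcp_rot: [-0.032, 0.999, 0.001, -0.002]
contact_force: [1.0, 0.6, -2.3]
opening: 0.511
finger_force: 34.0
```

```bash
python3 -c "
from h import *
to(.606,-.110,.07,3.2056)
"
```

```text
shift [-0.0144 -0.0166  0.0401] yaw -0.0004 at [ 0.5908 -0.0945  0.1102] t 12.25 q [-0.33  0.25  1.86  0.    1.04 -1.96] F [ 1.   0.6 -2.3] op 0.511 ff 34.0
```

>>> move_arm([
  {"x": -0.012,"y": -0.014,"z": 0,"yaw": 0,"fingers": 1},
  {"x": -0.012,"y": -0.014,"z": 0.02,"yaw": 0,"fingers": 1},
  {"x": -0.012,"y": -0.014,"z": 0.04,"yaw": 0,"fingers": 1},
  {"x": -0.012,"y": -0.014,"z": 0.04,"yaw": 0,"fingers": 1},
  {"x": -0.012,"y": -0.014,"z": 0.04,"yaw": 0,"fingers": 1},
])

```text
time: 12.75
eef_pos: [0.6027, -0.106, 0.0711]
tcp_rot: [-0.032, 0.999, 0.001, -0.002]
contact_force: [1.0, -0.1, -3.6]
opening: 0.508
finger_force: 34.1
```

```bash
python3 -c "
from h import *
to(.606,-.110,.0215,3.2056)
im=grab('scene','pics/scene9.png');cv2.imwrite('pics/c9.png',cv2.resize(im[170:290,160:290,::-1],None,fx=4,fy=4))
"
```

```text
shift [-0.0032 -0.0043  0.0495] yaw -0.0001 at [ 0.6027 -0.106   0.0711] t 12.75 q [-0.34  0.33  1.84  0.    0.98 -1.97] F [ 1.  -0.1 -3.6] op 0.508 ff 34.1
```

View pics/c9.png

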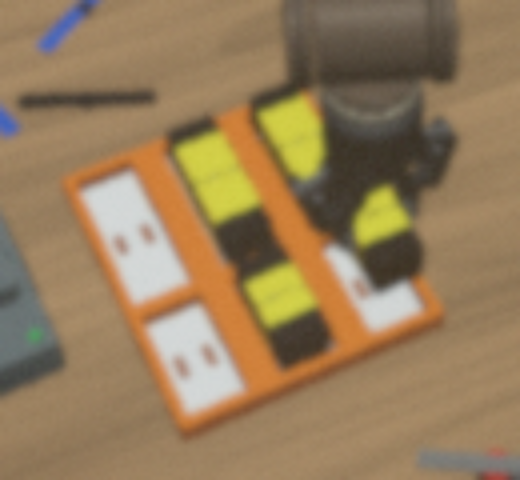

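The crop shows the short pack hanging straight over short_1, with the far edge of its label near scene pixel (257.5, 229.5).

```bash
cat > edge.py <<'E'
from h import *
import sys
def edge(f,z,u0,v0,r=14,half=.0225,axis=.064):
    im=cv2.imread(f)[:,:,::-1].copy();H,S,V=[k.astype(int) for k in cv2.split(cv2.cvtColor(im,cv2.COLOR_RGB2HSV))]
    m=(H>26)&(H<36)&(S>110)&(V>160);yy,xx=np.mgrid[:384,:512];m&=(xx-u0)**2+(yy-v0)**2<r*r
    v,u=np.nonzero(m);P=unproj('scene',np.c_[u,v],z)[:,:2]-[.0016,-.0016]
    d=np.array([np.cos(axis),np.sin(axis)]);t=P@d;n=P@[-d[1],d[0]];tmax=np.percentile(t,97);f=t>tmax-.012
    e=tmax*d+np.array([-d[1],d[0]])*(n[f].min()+n[f].max())/2
    print("px",m.sum(),"band end",e.round(4),"centre",(e-half*d).round(4))
if __name__=="__main__": edge(sys.argv[1],*map(float,sys.argv[2:]))
E
python3 edge.py pics/scene9.png .0998 255 223
```

```text
px 107 band end [ 0.6222 -0.1045] centre [ 0.5997 -0.106 ]
```

>>> move_arm([
  {"x": -0.005,"y": -0.004,"z": 0.01,"yaw": 0,"fingers": 1},
  {"x": -0.005,"y": -0.004,"z": 0.025,"yaw": 0,"fingers": 1},
  {"x": -0.005,"y": -0.004,"z": 0.035,"yaw": 0,"fingers": 1},
  {"x": -0.005,"y": -0.004,"z": 0.042,"yaw": 0,"fingers": 1},
  {"x": -0.005,"y": -0.004,"z": 0.045,"yaw": 0,"fingers": 1},
])

```text
time: 13.3
eef_pos: [0.6086, -0.1099, 0.0269]
tcp_rot: [-0.032, 0.999, 0.0, -0.001]
contact_force: [-0.2, -0.4, -2.0]
opening: 0.512
finger_force: 34.2
```

```bash
python3 -c "
from h import *
to(.607,-.110,.0215,3.2056)
"
```

```text
shift [ 0.0016 -0.      0.0054] yaw -0.0002 at [ 0.6086 -0.1099  0.0269] t 13.3 q [-0.34  0.41  1.83  0.    0.9  -1.98] F [-0.2 -0.4 -2. ] op 0.512 ff 34.2
```

>>> move_arm([
  {"x": 0,"y": 0,"z": 0.006,"yaw": 0,"fingers": 1},
  {"x": 0,"y": 0,"z": 0.006,"yaw": 0,"fingers": 1},
  {"x": 0,"y": 0,"z": 0.006,"yaw": 0,"fingers": 0.3},
  {"x": 0,"y": 0,"z": 0.006,"yaw": 0,"fingers": 0.3},
  {"x": 0,"y": 0,"z": 0.006,"yaw": 0,"fingers": 0.3},
])

```text
time: 13.8
eef_pos: [0.6106, -0.1106, 0.0238]
tcp_rot: [-0.032, 0.999, -0.0, 0.001]
contact_force: [0.1, 1.0, 0.1]
opening: 0.698
finger_force: 0.0
```

>>> move_arm([
  {"x": 0,"y": 0,"z": -0.03,"yaw": 0,"fingers": 0.3},
  {"x": 0,"y": 0,"z": -0.08,"yaw": 0,"fingers": 0.3},
  {"x": 0,"y": 0,"z": -0.1,"yaw": 0,"fingers": 0},
  {"x": 0.02,"y": 0.05,"z": -0.1,"yaw": 0,"fingers": 0},
  {"x": 0.04,"y": 0.09,"z": -0.1,"yaw": 0,"fingers": 0},
])

```text
time: 14.3
eef_pos: [0.5653, -0.0231, 0.1251]
tcp_rot: [-0.031, 1.0, -0.0, 0.003]
contact_force: [-0.4, 1.0, -0.1]
opening: 1.0
finger_force: 0.0
```

```bash
python3 look.py 10; python3 -c "
from h import *
for n in('top','scene'):
  im=cv2.imread(f'pics/{n}10.png')[:,:,::-1].copy();print(packfit(n,im,(.438,.219),0,.09))
to(.4385,.219,.13,np.pi+.03)
"
```

```text
top ball (array([ 0.45804696, -0.41031703]), 46)
[0.6037 0.3608] -0.142 0.086
[ 0.608  -0.1134] -0.067 0.049
[ 0.6114 -0.1889] 0.149 0.047
[0.6075 0.2301] 0.3 0.047
[ 0.4806 -0.1958] 0.059 0.087
[ 0.4738 -0.1172] 0.049 0.087
[0.4429 0.3569] -0.265 0.087
[0.4366 0.2198] 0.056 0.046
scene ball (array([ 0.45825446, -0.41240028]), 40)
[0.4457 0.354 ] -0.257 0.086
[0.4399 0.2177] -0.362 0.046
[0.6071 0.3581] -0.159 0.086
[ 0.4714 -0.1207] 0.057 0.087
[0.6113 0.2275] 0.23 0.046
[ 0.4788 -0.1995] 0.053 0.087
[ 0.6059 -0.1113] -0.014 0.047
[ 0.6089 -0.1924] 0.025 0.047
(array([0.43698381, 0.2220663 , 0.04589023]), np.float64(25.06612205505371))
(array([ 0.43850645,  0.22380833, -0.25287557]), np.float64(65.12741088867188))
shift [ 0.1061  0.2457 -0.0069] yaw 0.0378 at [ 0.561  -0.0189  0.1224] t 14.4 q [-0.21  0.16  1.94  0.    1.05 -1.85] F [-0.2 -0.6 -0.4] op 1.003 ff 0.0
```

>>> move_arm([
  {"x": 0.106,"y": 0.246,"z": 0,"yaw": 0.038,"fingers": 0},
  {"x": 0.106,"y": 0.246,"z": 0,"yaw": 0.038,"fingers": 0},
  {"x": 0.106,"y": 0.246,"z": 0,"yaw": 0.038,"fingers": 0},
  {"x": 0.106,"y": 0.246,"z": 0,"yaw": 0.038,"fingers": 0},
  {"x": 0.106,"y": 0.246,"z": 0,"yaw": 0.038,"fingers": 0},
])

```text
time: 14.9
eef_pos: [0.4504, 0.2011, 0.1235]
tcp_rot: [-0.012, 1.0, 0.0, 0.001]
contact_force: [0.5, 0.4, -0.3]
opening: 1.003
finger_force: 0.0
```

>>> move_arm([
  {"x": 0.006,"y": 0.017,"z": 0,"yaw": 0,"fingers": 0},
  {"x": 0.006,"y": 0.017,"z": 0,"yaw": 0,"fingers": 0},
  {"x": 0.006,"y": 0.017,"z": 0,"yaw": 0,"fingers": 0},
])

```text
time: 15.2
eef_pos: [0.4448, 0.2166, 0.1231]
tcp_rot: [-0.013, 1.0, -0.0, 0.001]
contact_force: [0.6, -0.6, -0.4]
opening: 1.0
finger_force: 0.0
```

```bash
python3 -c "
from h import *
to(.4383,.2188,.014,np.pi+.03)
"
```

```text
shift [0.0066 0.0024 0.1091] yaw -0.0033 at [0.4448 0.2166 0.1231] t 15.2 q [ 0.25  0.01  2.1  -0.    1.03 -1.35] F [ 0.6 -0.6 -0.4] op 1.0 ff 0.0
```

>>> move_arm([
  {"x": 0.006,"y": 0.002,"z": 0.03,"yaw": 0,"fingers": 0},
  {"x": 0.006,"y": 0.002,"z": 0.07,"yaw": 0,"fingers": 0},
  {"x": 0.006,"y": 0.002,"z": 0.1,"yaw": 0,"fingers": 0},
  {"x": 0.006,"y": 0.002,"z": 0.109,"yaw": 0,"fingers": 0},
  {"x": 0.006,"y": 0.002,"z": 0.109,"yaw": 0,"fingers": 0},
])

```text
time: 15.7
eef_pos: [0.4379, 0.2172, 0.0125]
tcp_rot: [-0.012, 1.0, -0.0, -0.001]
contact_force: [-0.2, 0.2, -0.4]
opening: 0.997
finger_force: 0.0
```

```bash
python3 -c "
from h import *
to(.4383,.2188,.014,np.pi+.03)
"
```

```text
shift [-0.0004  0.0015 -0.0015] yaw -0.0061 at [0.4379 0.2172 0.0125] t 15.7 q [ 0.25  0.19  2.15 -0.    0.8  -1.34] F [-0.2  0.2 -0.4] op 0.997 ff 0.0
```

>>> move_arm([
  {"x": 0,"y": 0,"z": 0,"yaw": 0,"fingers": 1},
  {"x": 0,"y": 0,"z": 0,"yaw": 0,"fingers": 1},
  {"x": 0,"y": 0,"z": 0,"yaw": 0,"fingers": 1},
  {"x": 0,"y": 0,"z": 0,"yaw": 0,"fingers": 1},
  {"x": 0,"y": 0,"z": 0,"yaw": 0,"fingers": 1},
], force=32)

```text
time: 16.2
eef_pos: [0.4397, 0.2188, 0.0154]
tcp_rot: [-0.013, 1.0, 0.0, 0.002]
contact_force: [-0.7, -1.2, 6.2]
opening: 0.512
finger_force: 34.6
```

>>> move_arm([
  {"x": 0,"y": 0,"z": -0.02,"yaw": 0,"fingers": 1},
  {"x": 0,"y": 0,"z": -0.05,"yaw": 0,"fingers": 1},
  {"x": 0,"y": 0,"z": -0.08,"yaw": 0,"fingers": 1},
  {"x": 0,"y": 0,"z": -0.1,"yaw": 0,"fingers": 1},
  {"x": 0,"y": 0,"z": -0.1,"yaw": 0,"fingers": 1},
])

```text
time: 16.7
eef_pos: [0.4401, 0.2192, 0.1167]
tcp_rot: [-0.013, 1.0, 0.001, 0.003]
contact_force: [0.1, 0.2, -2.0]
opening: 0.509
finger_force: 33.7
```

```bash
python3 -c "
from h import *
to(.6155,-.2695,.114,3.2056)
"
```

```text
shift [-0.1625 -0.4931  0.003 ] yaw -0.0378 at [0.4401 0.2192 0.1167] t 16.7 q [ 0.26  0.01  2.12  0.    1.01 -1.34] F [ 0.1  0.2 -2. ] op 0.509 ff 33.7
```

>>> move_arm([
  {"x": -0.078,"y": -0.237,"z": 0,"yaw": -0.038,"fingers": 1},
  {"x": -0.078,"y": -0.237,"z": 0,"yaw": -0.038,"fingers": 1},
  {"x": -0.078,"y": -0.237,"z": 0,"yaw": -0.038,"fingers": 1},
  {"x": -0.078,"y": -0.237,"z": 0,"yaw": -0.038,"fingers": 1},
  {"x": -0.078,"y": -0.237,"z": 0,"yaw": -0.038,"fingers": 1},
])

```text
time: 17.2
eef_pos: [0.5213, -0.018, 0.1116]
tcp_rot: [-0.032, 0.999, 0.0, -0.001]
contact_force: [0.6, 1.2, -1.2]
opening: 0.511
finger_force: 33.7
```

>>> move_arm([
  {"x": -0.078,"y": -0.237,"z": 0,"yaw": 0,"fingers": 1},
  {"x": -0.078,"y": -0.237,"z": 0,"yaw": 0,"fingers": 1},
  {"x": -0.078,"y": -0.237,"z": 0,"yaw": 0,"fingers": 1},
  {"x": -0.078,"y": -0.237,"z": 0,"yaw": 0,"fingers": 1},
  {"x": -0.078,"y": -0.237,"z": 0,"yaw": 0,"fingers": 1},
])

```text
time: 17.7
eef_pos: [0.6144, -0.2493, 0.1107]
tcp_rot: [-0.032, 0.999, 0.001, -0.002]
contact_force: [-0.0, 0.4, -1.1]
opening: 0.51
finger_force: 33.7
```

```bash
python3 -c "
from h import *
to(.6165,-.2695,.07,3.2056)
"
```

```text
shift [-0.0009 -0.0204  0.0406] yaw -0.0005 at [ 0.6144 -0.2493  0.1107] t 17.7 q [-0.54  0.38  1.69  0.    1.08 -2.17] F [-0.   0.4 -1.1] op 0.51 ff 33.7
```

>>> move_arm([
  {"x": 0,"y": -0.016,"z": 0,"yaw": 0,"fingers": 1},
  {"x": 0,"y": -0.016,"z": 0.02,"yaw": 0,"fingers": 1},
  {"x": 0,"y": -0.016,"z": 0.04,"yaw": 0,"fingers": 1},
  {"x": 0,"y": -0.016,"z": 0.04,"yaw": 0,"fingers": 1},
  {"x": 0,"y": -0.016,"z": 0.04,"yaw": 0,"fingers": 1},
])

```text
time: 18.2
eef_pos: [0.615, -0.2627, 0.0717]
tcp_rot: [-0.032, 0.999, 0.001, -0.002]
contact_force: [0.8, -0.2, -1.6]
opening: 0.511
finger_force: 33.8
```

```bash
python3 -c "
from h import *
to(.6165,-.2695,.0215,3.2056)
im=grab('scene','pics/scene11.png')
s=ctrl.get_state()['eef_pos'];z=s[2]-.0154+.044
u,v=proj('scene',(s[0]+.01,s[1],z))[0];print(u,v)
from edge import edge
edge('pics/scene11.png',z,u,v)
"
```

```text
shift [-0.0013 -0.007   0.0501] yaw 0.0003 at [ 0.615  -0.2627  0.0717] t 18.2 q [-0.56  0.44  1.69  0.    1.02 -2.19] F [ 0.8 -0.2 -1.6] op 0.511 ff 33.8
208.3034335500297 245.33187617674741
px 139 band end [ 0.6355 -0.2511] centre [ 0.6131 -0.2526]
```

```bash
python3 -c "
from edge import edge
for r in (8,9,10,11): edge('pics/scene11.png',.1003,206,247,r)
from h import *
cv2.imwrite('pics/c11.png',cv2.resize(cv2.imread('pics/scene11.png')[190:290,160:290],None,fx=5,fy=5))
"
```

```text
px 103 band end [ 0.6354 -0.2638] centre [ 0.613  -0.2652]
px 118 band end [ 0.6351 -0.2617] centre [ 0.6127 -0.2632]
px 130 band end [ 0.6349 -0.2604] centre [ 0.6124 -0.2618]
px 137 band end [ 0.6352 -0.2604] centre [ 0.6128 -0.2618]
```

View pics/c11.png

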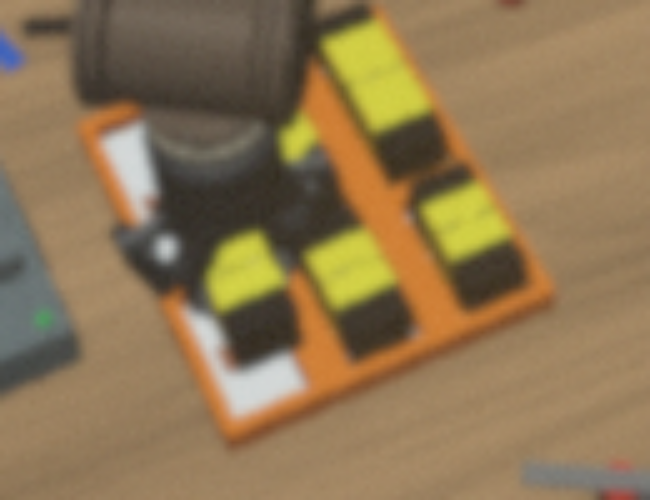

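The crop shows the held short pack above short_3, and long_1 and short_1 already seated. The held pack's centre is about 2 mm short of the TCP in x.

>>> move_arm([
  {"x": -0.0025,"y": -0.006,"z": 0.01,"yaw": 0,"fingers": 1},
  {"x": -0.0025,"y": -0.006,"z": 0.022,"yaw": 0,"fingers": 1},
  {"x": -0.0025,"y": -0.006,"z": 0.022,"yaw": 0,"fingers": 1},
  {"x": -0.0025,"y": -0.006,"z": 0.035,"yaw": 0,"fingers": 1},
  {"x": -0.0025,"y": -0.006,"z": 0.045,"yaw": 0,"fingers": 1},
])

```text
time: 18.75
eef_pos: [0.619, -0.2697, 0.0277]
tcp_rot: [-0.032, 0.999, 0.0, -0.0]
contact_force: [0.2, 0.0, -2.2]
opening: 0.509
finger_force: 33.9
```

```bash
python3 -c "
from h import *
to(.6175,-.2695,.0215,3.2056)
"
```

```text
shift [0.0015 0.0002 0.0062] yaw -0.0001 at [ 0.619  -0.2697  0.0277] t 18.75 q [-0.56  0.51  1.69  0.    0.95 -2.2 ] F [ 0.2  0.  -2.2] op 0.509 ff 33.9
```

>>> move_arm([
  {"x": 0,"y": 0,"z": 0.006,"yaw": 0,"fingers": 1},
  {"x": 0,"y": 0,"z": 0.006,"yaw": 0,"fingers": 1},
  {"x": 0,"y": 0,"z": 0.006,"yaw": 0,"fingers": 0.3},
  {"x": 0,"y": 0,"z": 0.006,"yaw": 0,"fingers": 0.3},
  {"x": 0,"y": 0,"z": 0.006,"yaw": 0,"fingers": 0.3},
])

```text
time: 19.25
eef_pos: [0.6194, -0.27, 0.023]
tcp_rot: [-0.032, 0.999, -0.0, 0.0]
contact_force: [0.6, 0.2, -1.0]
opening: 0.699
finger_force: 0.0
```

>>> move_arm([
  {"x": 0,"y": 0,"z": -0.03,"yaw": 0,"fingers": 0.3},
  {"x": 0,"y": 0,"z": -0.08,"yaw": 0,"fingers": 0.3},
  {"x": 0,"y": 0,"z": -0.11,"yaw": 0,"fingers": 0},
  {"x": 0,"y": 0.05,"z": -0.11,"yaw": 0,"fingers": 0},
  {"x": 0,"y": 0.1,"z": -0.11,"yaw": 0,"fingers": 0},
])

```text
time: 19.75
eef_pos: [0.6138, -0.1707, 0.1354]
tcp_rot: [-0.03, 1.0, -0.001, 0.002]
contact_force: [0.2, 1.0, -1.1]
opening: 1.0
finger_force: 0.0
```

>>> move_arm([
  {"x": 0,"y": 0.05,"z": 0,"yaw": 0,"fingers": 0},
  {"x": 0,"y": 0.1,"z": 0,"yaw": 0,"fingers": 0},
  {"x": 0,"y": 0.15,"z": 0,"yaw": 0,"fingers": 0},
  {"x": 0,"y": 0.2,"z": 0,"yaw": 0,"fingers": 0},
  {"x": 0,"y": 0.24,"z": 0,"yaw": 0,"fingers": 0},
])

```text
time: 20.25
eef_pos: [0.5969, 0.0722, 0.1331]
tcp_rot: [-0.032, 0.999, 0.0, 0.001]
contact_force: [1.1, 0.0, -0.2]
opening: 0.994
finger_force: 0.0
```

```bash
python3 look.py 12; python3 -c "
from h import *
to(.605,.3595,.13,np.pi-.145)
"
```

```text
top ball (array([ 0.45785519, -0.4101299 ]), 47)
[ 0.6185 -0.2684] 0.07 0.046
[0.6036 0.3607] -0.138 0.086
[ 0.6083 -0.1082] 0.003 0.047
[ 0.6113 -0.1889] 0.032 0.046
[0.6076 0.2301] 0.202 0.046
[ 0.4807 -0.1957] 0.063 0.087
[ 0.4737 -0.1172] 0.053 0.087
[0.4428 0.3569] -0.261 0.087
scene ball (array([ 0.45831741, -0.41225757]), 40)
[0.4456 0.3545] -0.266 0.086
[0.607  0.3578] -0.161 0.087
[ 0.4712 -0.1207] 0.061 0.088
[0.6117 0.2275] 0.569 0.046
[ 0.4783 -0.1994] 0.056 0.088
[ 0.606  -0.1113] -0.038 0.047
[ 0.6091 -0.1924] 0.139 0.047
[ 0.6161 -0.2717] 0.102 0.047
shift [-0.0282  0.2841  0.0033] yaw 0.2146 at [0.5966 0.0742 0.1329] t 20.35 q [-0.05  0.22  1.84  0.    1.08 -1.69] F [-1.  -0.4 -0.3] op 1.001 ff 0.0
```

>>> move_arm([
  {"x": -0.028,"y": 0.285,"z": 0,"yaw": 0.2146,"fingers": 0},
  {"x": -0.028,"y": 0.285,"z": 0,"yaw": 0.2146,"fingers": 0},
  {"x": -0.028,"y": 0.285,"z": 0,"yaw": 0.2146,"fingers": 0},
  {"x": -0.028,"y": 0.285,"z": 0,"yaw": 0.2146,"fingers": 0},
  {"x": -0.028,"y": 0.285,"z": 0,"yaw": 0.2146,"fingers": 0},
])

```text
time: 20.85
eef_pos: [0.6064, 0.3175, 0.133]
tcp_rot: [0.076, 0.997, -0.0, 0.001]
contact_force: [0.9, 0.1, -0.1]
opening: 0.999
finger_force: 0.0
```

>>> move_arm([
  {"x": -0.01,"y": 0.034,"z": 0,"yaw": 0,"fingers": 0},
  {"x": -0.01,"y": 0.034,"z": 0,"yaw": 0,"fingers": 0},
  {"x": -0.01,"y": 0.034,"z": 0,"yaw": 0,"fingers": 0},
])

```text
time: 21.15
eef_pos: [0.6211, 0.3483, 0.1322]
tcp_rot: [0.075, 0.997, -0.0, -0.0]
contact_force: [-0.4, -0.4, -0.3]
opening: 1.0
finger_force: 0.0
```

```bash
python3 -c "
from h import *
to(.6053,.3593,.014,np.pi-.145)
"
```

```text
shift [0.0173 0.0086 0.1182] yaw -0.0052 at [0.6211 0.3483 0.1322] t 21.15 q [ 0.37  0.45  1.55 -0.    1.14 -1.05] F [-0.4 -0.4 -0.3] op 1.0 ff 0.0
```

>>> move_arm([
  {"x": 0.017,"y": 0.008,"z": 0.02,"yaw": 0,"fingers": 0},
  {"x": 0.017,"y": 0.008,"z": 0.06,"yaw": 0,"fingers": 0},
  {"x": 0.017,"y": 0.008,"z": 0.1,"yaw": 0,"fingers": 0},
  {"x": 0.017,"y": 0.008,"z": 0.118,"yaw": 0,"fingers": 0},
  {"x": 0.017,"y": 0.008,"z": 0.118,"yaw": 0,"fingers": 0},
])

```text
time: 21.65
eef_pos: [0.6029, 0.3563, 0.0107]
tcp_rot: [0.076, 0.997, -0.002, -0.003]
contact_force: [0.1, 0.3, 0.2]
opening: 1.0
finger_force: 0.0
```

```bash
python3 -c "
from h import *
to(.6053,.3593,.014,np.pi-.145)
"
```

```text
shift [-0.0019  0.0033 -0.0034] yaw -0.0076 at [0.6029 0.3563 0.0107] t 21.65 q [ 0.39  0.58  1.62 -0.    0.95 -1.03] F [0.1 0.3 0.2] op 1.0 ff 0.0
```

>>> move_arm([
  {"x": 0,"y": 0,"z": 0,"yaw": 0,"fingers": 1},
  {"x": 0,"y": 0,"z": 0,"yaw": 0,"fingers": 1},
  {"x": 0,"y": 0,"z": 0,"yaw": 0,"fingers": 1},
  {"x": 0,"y": 0,"z": 0,"yaw": 0,"fingers": 1},
  {"x": 0,"y": 0,"z": 0,"yaw": 0,"fingers": 1},
], force=34)

```text
time: 22.15
eef_pos: [0.6071, 0.3595, 0.0176]
tcp_rot: [0.075, 0.997, 0.001, 0.002]
contact_force: [-0.0, -2.2, 6.8]
opening: 0.51
finger_force: 37.9
```

>>> move_arm([
  {"x": 0,"y": 0,"z": -0.02,"yaw": 0,"fingers": 1},
  {"x": 0,"y": 0,"z": -0.05,"yaw": 0,"fingers": 1},
  {"x": 0,"y": 0,"z": -0.08,"yaw": 0,"fingers": 1},
  {"x": 0,"y": 0,"z": -0.1,"yaw": 0,"fingers": 1},
  {"x": 0,"y": 0,"z": -0.1,"yaw": 0,"fingers": 1},
])

```text
time: 22.65
eef_pos: [0.6071, 0.3601, 0.1195]
tcp_rot: [0.075, 0.997, 0.002, 0.003]
contact_force: [0.2, -0.1, -2.3]
opening: 0.505
finger_force: 36.8
```

```bash
python3 -c "
from h import *
to(.4837,-.278,.12,3.2056)
"
```

```text
shift [ 0.0263 -0.6494 -0.0034] yaw -0.2146 at [0.6071 0.3601 0.1195] t 22.65 q [ 0.39  0.45  1.58  0.    1.11 -1.03] F [ 0.2 -0.1 -2.3] op 0.505 ff 36.8
```

>>> move_arm([
  {"x": 0.01,"y": -0.05,"z": 0,"yaw": -0.05,"fingers": 1},
  {"x": 0.01,"y": -0.1,"z": 0,"yaw": -0.1,"fingers": 1},
  {"x": 0.01,"y": -0.15,"z": 0,"yaw": -0.15,"fingers": 1},
  {"x": 0.01,"y": -0.195,"z": 0,"yaw": -0.2,"fingers": 1},
  {"x": 0.01,"y": -0.24,"z": 0,"yaw": -0.215,"fingers": 1},
])

```text
time: 23.15
eef_pos: [0.5571, 0.1215, 0.1127]
tcp_rot: [-0.033, 0.999, -0.0, -0.002]
contact_force: [0.7, -0.1, -3.3]
opening: 0.508
finger_force: 36.9
```

```bash
python3 -c "
from h import *
to(.4837,-.278,.12,3.2056)
"
```

```text
shift [ 0.0994 -0.3939 -0.007 ] yaw 0.0016 at [0.5571 0.1215 0.1127] t 23.15 q [ 0.04  0.19  1.93 -0.    1.03 -1.6 ] F [ 0.7 -0.1 -3.3] op 0.508 ff 36.9
```

>>> move_arm([
  {"x": 0.06,"y": -0.24,"z": 0,"yaw": 0,"fingers": 1},
  {"x": 0.06,"y": -0.24,"z": 0,"yaw": 0,"fingers": 1},
  {"x": 0.06,"y": -0.24,"z": 0,"yaw": 0,"fingers": 1},
  {"x": 0.06,"y": -0.24,"z": 0,"yaw": 0,"fingers": 1},
  {"x": 0.06,"y": -0.24,"z": 0,"yaw": 0,"fingers": 1},
])

```text
time: 23.65
eef_pos: [0.5128, -0.1214, 0.113]
tcp_rot: [-0.032, 0.999, 0.001, -0.001]
contact_force: [1.6, 0.5, -3.2]
opening: 0.508
finger_force: 37.0
```

>>> move_arm([
  {"x": 0.039,"y": -0.151,"z": 0,"yaw": 0,"fingers": 1},
  {"x": 0.039,"y": -0.151,"z": 0,"yaw": 0,"fingers": 1},
  {"x": 0.039,"y": -0.151,"z": 0,"yaw": 0,"fingers": 1},
  {"x": 0.039,"y": -0.151,"z": 0.02,"yaw": 0,"fingers": 1},
  {"x": 0.039,"y": -0.151,"z": 0.04,"yaw": 0,"fingers": 1},
])

```text
time: 24.15
eef_pos: [0.4845, -0.2753, 0.0735]
tcp_rot: [-0.03, 1.0, 0.0, -0.0]
contact_force: [-0.3, 1.1, -3.7]
opening: 0.506
finger_force: 37.2
```

>>> move_arm([
  {"x": 0,"y": 0,"z": 0,"yaw": 0,"fingers": 1},
  {"x": 0,"y": 0,"z": 0,"yaw": 0,"fingers": 1},
])

```text
time: 24.35
eef_pos: [0.4845, -0.2722, 0.0732]
tcp_rot: [-0.032, 0.999, 0.001, -0.001]
contact_force: [0.8, -0.6, -3.2]
opening: 0.509
finger_force: 37.1
```

```bash
python3 -c "
from h import *
to(.4857,-.278,.024,3.2056)
im=grab('scene','pics/scene13.png')
s=ctrl.get_state()['eef_pos'];z=s[2]-.0176+.044
u,v=proj('scene',(s[0]+.033,s[1]+.002,z))[0];print(u,v)
from edge import edge
for r in(6,8,10): edge('pics/scene13.png',z,u,v,r,.043)
cv2.imwrite('pics/c13.png',cv2.resize(cv2.imread('pics/scene13.png')[180:280,150:290],None,fx=5,fy=5))
"
```

```text
shift [-0.0009 -0.006   0.0491] yaw 0.0004 at [ 0.4845 -0.2722  0.0732] t 24.35 q [-0.69  0.21  1.98  0.    0.95 -2.33] F [ 0.8 -0.6 -3.2] op 0.509 ff 37.1
194.96441854067314 219.7395711008108
px 80 band end [ 0.5241 -0.2688] centre [ 0.4812 -0.2716]
px 121 band end [ 0.524  -0.2702] centre [ 0.4811 -0.273 ]
px 152 band end [ 0.5237 -0.2703] centre [ 0.4808 -0.273 ]
```

View pics/c13.png

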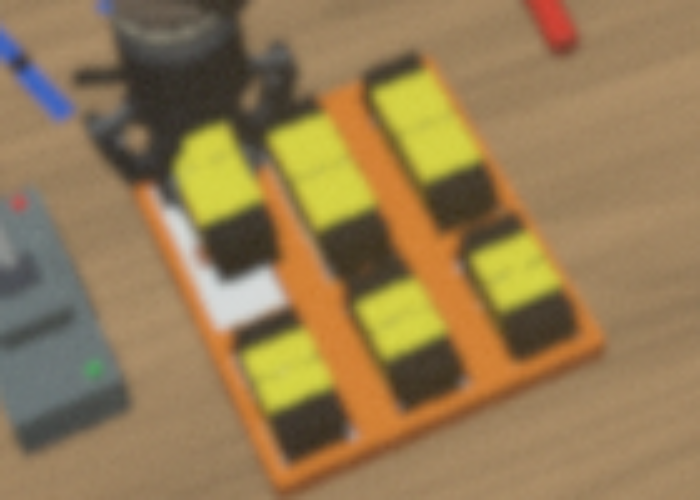

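The crop shows the held long pack over long_3, with the other five pockets full. The pack's centre is 3.5 mm short of the TCP in x.

>>> move_arm([
  {"x": -0.0025,"y": -0.0055,"z": 0.01,"yaw": 0,"fingers": 1},
  {"x": -0.0025,"y": -0.0055,"z": 0.022,"yaw": 0,"fingers": 1},
  {"x": -0.0025,"y": -0.0055,"z": 0.022,"yaw": 0,"fingers": 1},
  {"x": -0.0025,"y": -0.0055,"z": 0.035,"yaw": 0,"fingers": 1},
  {"x": -0.0025,"y": -0.0055,"z": 0.044,"yaw": 0,"fingers": 1},
])

```text
time: 24.9
eef_pos: [0.4882, -0.2784, 0.0295]
tcp_rot: [-0.032, 0.999, 0.0, -0.0]
contact_force: [0.5, -0.1, -3.9]
opening: 0.506
finger_force: 37.2
```

```bash
python3 -c "
from h import *
to(.487,-.278,.024,3.2056)
"
```

```text
shift [0.0012 0.0005 0.0055] yaw 0.0003 at [ 0.4882 -0.2784  0.0295] t 24.9 q [-0.7   0.3   1.98 -0.    0.87 -2.33] F [ 0.5 -0.1 -3.9] op 0.506 ff 37.2
```

>>> move_arm([
  {"x": 0,"y": 0,"z": 0.006,"yaw": 0,"fingers": 1},
  {"x": 0,"y": 0,"z": 0.006,"yaw": 0,"fingers": 1},
  {"x": 0,"y": 0,"z": 0.006,"yaw": 0,"fingers": 0.3},
  {"x": 0,"y": 0,"z": 0.006,"yaw": 0,"fingers": 0.3},
  {"x": 0,"y": 0,"z": 0.006,"yaw": 0,"fingers": 0.3},
])

```text
time: 25.4
eef_pos: [0.489, -0.2791, 0.0253]
tcp_rot: [-0.032, 0.999, -0.001, 0.001]
contact_force: [0.0, 0.4, -0.3]
opening: 0.695
finger_force: 0.0
```

>>> move_arm([
  {"x": 0,"y": 0,"z": -0.04,"yaw": 0,"fingers": 0.3},
  {"x": 0,"y": 0,"z": -0.09,"yaw": 0,"fingers": 0.3},
  {"x": 0,"y": 0,"z": -0.14,"yaw": 0,"fingers": 0.5},
  {"x": 0,"y": 0.05,"z": -0.18,"yaw": 0,"fingers": 1},
  {"x": -0.03,"y": 0.1,"z": -0.2,"yaw": 0,"fingers": 1},
])

```text
time: 25.9
eef_pos: [0.504, -0.1981, 0.2199]
tcp_rot: [-0.03, 1.0, -0.002, 0.003]
contact_force: [1.5, -0.4, -0.7]
opening: 0.191
finger_force: 0.0
```

>>> move_arm([
  {"x": -0.02,"y": 0.05,"z": 0,"yaw": 0,"fingers": 1},
  {"x": -0.03,"y": 0.1,"z": 0,"yaw": 0,"fingers": 1},
  {"x": -0.03,"y": 0.15,"z": 0,"yaw": 0,"fingers": 1},
])

```text
time: 26.2
eef_pos: [0.525, -0.0485, 0.2164]
tcp_rot: [-0.032, 0.999, -0.0, 0.001]
contact_force: [1.9, 0.2, 0.3]
opening: 0.002
finger_force: 0.0
```

```bash
python3 look.py 14; python3 -c "
from h import *
to(.41,-.414,.23,3.2226)
cv2.imwrite('pics/c14.png',cv2.resize(cv2.imread('pics/scene14.png')[180:280,150:290],None,fx=4,fy=4))
"
```

```text
top ball (array([ 0.45798488, -0.40990553]), 46)
[ 0.618  -0.2682] 0.342 0.045
[ 0.6113 -0.1889] 0.032 0.046
[0.6075 0.2304] 0.278 0.047
[ 0.4859 -0.2769] 0.08 0.087
[ 0.4803 -0.1958] 0.059 0.087
[ 0.4731 -0.1202] 0.054 0.086
[0.4429 0.3571] -0.264 0.086
scene ball (array([ 0.45862698, -0.4124113 ]), 39)
[0.4456 0.3542] -0.254 0.086
[ 0.4713 -0.1235] 0.058 0.086
[0.6112 0.2271] 0.132 0.046
[ 0.4786 -0.1996] 0.061 0.087
[ 0.4842 -0.2805] 0.082 0.087
[ 0.6059 -0.1112] 0.004 0.047
[ 0.6091 -0.1923] 0.009 0.047
[ 0.616  -0.2717] 0.02 0.047
shift [ 0.1395 -0.3598 -0.015 ] yaw -0.0101 at [ 0.5237 -0.0452  0.2157] t 26.3 q [-0.28 -0.03  1.96  0.    1.22 -1.92] F [ 0.1 -0.6 -0.3] op -0.001 ff 0.0
```

View pics/c14.png

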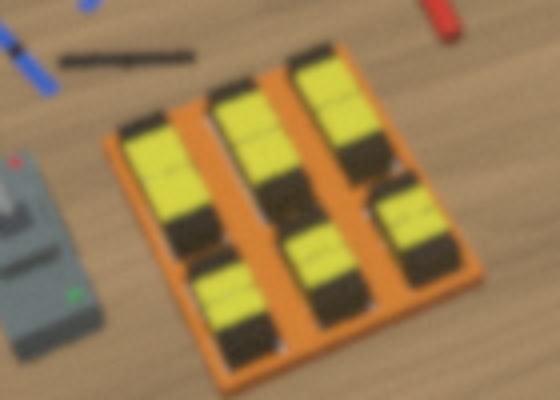

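>>> move_arm([
  {"x": 0.09,"y": -0.23,"z": 0,"yaw": -0.01,"fingers": 1},
  {"x": 0.09,"y": -0.23,"z": 0,"yaw": -0.01,"fingers": 1},
  {"x": 0.09,"y": -0.23,"z": 0,"yaw": -0.01,"fingers": 1},
  {"x": 0.09,"y": -0.23,"z": 0,"yaw": -0.01,"fingers": 1},
  {"x": 0.09,"y": -0.23,"z": 0,"yaw": -0.01,"fingers": 1},
])

```text
time: 26.8
eef_pos: [0.4478, -0.2882, 0.2159]
tcp_rot: [-0.037, 0.999, -0.001, 0.0]
contact_force: [0.8, 0.5, 0.1]
opening: 0.001
finger_force: 0.0
```

>>> move_arm([
  {"x": 0.05,"y": -0.13,"z": 0,"yaw": 0,"fingers": 1},
  {"x": 0.05,"y": -0.13,"z": 0,"yaw": 0,"fingers": 1},
  {"x": 0.05,"y": -0.13,"z": 0,"yaw": 0,"fingers": 1},
  {"x": 0.05,"y": -0.13,"z": 0,"yaw": 0,"fingers": 1},
  {"x": 0.05,"y": -0.13,"z": 0,"yaw": 0,"fingers": 1},
])

```text
time: 27.3
eef_pos: [0.4079, -0.42, 0.2152]
tcp_rot: [-0.036, 0.999, 0.0, 0.0]
contact_force: [-0.9, 1.0, -0.3]
opening: 0.002
finger_force: 0.0
```

```bash
python3 -c "
from h import *
to(.412,-.414,.127,3.2226)
"
```

```text
shift [-0.0045  0.0056  0.0882] yaw -0.0094 at [ 0.4079 -0.42    0.2152] t 27.3 q [-0.97  0.1   1.82  0.    1.22 -2.62] F [-0.9  1.  -0.3] op 0.002 ff 0.0
```

>>> move_arm([
  {"x": -0.003,"y": 0.005,"z": 0.04,"yaw": 0,"fingers": 1},
  {"x": -0.003,"y": 0.005,"z": 0.087,"yaw": 0,"fingers": 1},
  {"x": -0.003,"y": 0.005,"z": 0.087,"yaw": 0,"fingers": 1},
  {"x": -0.023,"y": 0.005,"z": 0.087,"yaw": 0,"fingers": 1},
  {"x": -0.043,"y": 0.005,"z": 0.087,"yaw": 0,"fingers": 1},
])

```text
time: 27.8
eef_pos: [0.4519, -0.4106, 0.1305]
tcp_rot: [-0.038, 0.999, -0.001, -0.0]
contact_force: [-1.1, 0.1, 0.9]
opening: -0.005
finger_force: 0.9
```

>>> move_arm([
  {"x": -0.02,"y": 0,"z": 0,"yaw": 0,"fingers": 1},
  {"x": -0.04,"y": 0,"z": 0,"yaw": 0,"fingers": 1},
  {"x": -0.05,"y": 0,"z": 0,"yaw": 0,"fingers": 1},
  {"x": -0.05,"y": 0,"z": 0,"yaw": 0,"fingers": 1},
])

```text
time: 28.2
eef_pos: [0.5028, -0.4066, 0.1301]
tcp_rot: [-0.038, 0.999, -0.001, 0.001]
contact_force: [-0.7, 0.3, 0.5]
opening: -0.002
finger_force: 0.0
```

```bash
python3 -c "
from h import *
to(.511,-.4055,.127,3.2226)
for n in('top','scene'):
  im=grab(n,f'pics/{n}15.png')
  try: print(n,ball(n,im,(.53,-.407)))
  except Exception as e: print(n,e)
"
```

```text
shift [-0.0082  0.0005  0.0031] yaw -0.0046 at [ 0.5028 -0.4066  0.1301] t 28.2 q [-0.84  0.32  1.73  0.    1.09 -2.48] F [-0.7  0.3  0.5] op -0.002 ff 0.0
top max() iterable argument is empty
scene (array([ 0.5252257 , -0.40738166]), 46)
```

>>> move_arm([
  {"x": -0.004,"y": 0,"z": 0,"yaw": 0,"fingers": 1},
  {"x": -0.004,"y": 0,"z": 0,"yaw": 0,"fingers": 1},
  {"x": 0.03,"y": 0,"z": 0,"yaw": 0,"fingers": 1},
  {"x": 0.06,"y": 0,"z": -0.04,"yaw": 0,"fingers": 1},
  {"x": 0.06,"y": 0.02,"z": -0.09,"yaw": 0,"fingers": 1},
])

```text
time: 28.8
eef_pos: [0.4358, -0.3931, 0.2125]
tcp_rot: [-0.035, 0.999, 0.002, -0.003]
contact_force: [0.6, -0.8, -0.0]
opening: -0.003
finger_force: 0.0
```

>>> move_arm([
  {"x": 0,"y": 0.05,"z": -0.02,"yaw": 0,"fingers": 1},
  {"x": 0,"y": 0.1,"z": -0.02,"yaw": 0,"fingers": 1},
  {"x": -0.03,"y": 0.15,"z": -0.02,"yaw": 0,"fingers": 1},
  {"x": -0.05,"y": 0.2,"z": -0.02,"yaw": 0,"fingers": 1},
  {"x": -0.06,"y": 0.24,"z": -0.02,"yaw": 0,"fingers": 1},
])

```text
time: 29.3
eef_pos: [0.4808, -0.1538, 0.2352]
tcp_rot: [-0.036, 0.999, -0.0, 0.001]
contact_force: [0.9, 0.7, -0.0]
opening: 0.001
finger_force: 0.0
```

>>> move_arm([
  {"x": 0,"y": 0.05,"z": 0,"yaw": 0,"fingers": 1},
  {"x": 0,"y": 0.1,"z": 0,"yaw": 0,"fingers": 1},
  {"x": 0,"y": 0.14,"z": 0,"yaw": 0,"fingers": 1},
  {"x": 0,"y": 0.14,"z": 0,"yaw": 0,"fingers": 1},
  {"x": 0,"y": 0.14,"z": 0,"yaw": 0,"fingers": 1},
])

```text
time: 29.8
eef_pos: [0.4701, -0.0151, 0.2349]
tcp_rot: [-0.038, 0.999, -0.0, 0.0]
contact_force: [0.7, -0.5, -0.4]
opening: -0.002
finger_force: 0.0
```

```bash
python3 look.py 16; python3 -c "
from h import *
for n in('top','scene'):
  im=cv2.imread(f'pics/{n}16.png')[:,:,::-1].copy();print(ball(n,im,(.53,-.407)))
to(.511,-.4055,.127,3.2226)"
```

```text
top ball (array([ 0.52875657, -0.40578913]), 46)
[ 0.6182 -0.2683] 0.237 0.045
[ 0.608  -0.1082] -0.131 0.046
[ 0.6111 -0.189 ] -0.033 0.046
[0.6074 0.2301] 0.248 0.046
[ 0.486  -0.2768] 0.08 0.086
[ 0.4803 -0.1959] 0.062 0.086
[ 0.473  -0.1202] 0.054 0.086
[0.443  0.3571] -0.269 0.086
scene ball (array([ 0.52731666, -0.40720079]), 41)
[0.4455 0.3543] -0.249 0.087
[ 0.4711 -0.1235] 0.057 0.086
[0.6112 0.2271] 0.113 0.046
[ 0.4785 -0.1997] 0.06 0.087
[ 0.4842 -0.2803] 0.073 0.087
[ 0.606  -0.1116] -0.003 0.047
[ 0.6091 -0.1921] 0.099 0.046
[ 0.6161 -0.2717] 0.102 0.047
(array([ 0.52875657, -0.40578913]), 46)
(array([ 0.52731666, -0.40720079]), 41)
shift [-0.0121 -0.3909  0.108 ] yaw -0.0079 at [ 0.4704 -0.0165  0.2348] t 29.9 q [-0.25 -0.18  2.06 -0.    1.26 -1.89] F [ 0.3 -0.4  0.4] op 0.002 ff 0.0
```

View pics/scene16.png

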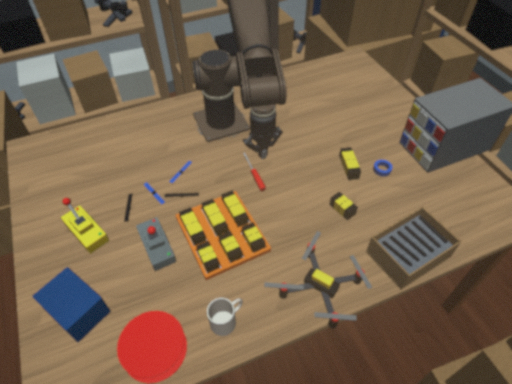

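The scene view shows all six pockets full, with every pack showing the same camera parallax as the fitted ones, so all are at the same height. The lever is back on, the two surplus packs are on the bench at (349,162) and (343,205), and the tape at (383,167) hasn't moved. Handing in.

```bash
python3 -c "
from plant import ctrl
print(ctrl.sign_off())"
```

```text
the job is handed in; nothing more can be done
None
```

I switched the charger off, filled the four empty pockets with matching spares, switched it back on and handed the job in; the final images show all six packs seated and the lever on, but the hand-in returned no verdict.

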